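# Load the lens disinfecting cabinet

### The arm

A 7-joint arm with a two-finger parallel gripper is mounted at the origin on a cart in front of the work surface, level with it; the furniture and walls round the work are solid. World frame = base frame: x ahead of the robot, y to its left, z up, the work surface at z = 0. Lengths are in m, angles in rad, forces in N, time in s.
With the tool pointing down it reaches from about 0.4 to 0.875 m from the base axis. Payload 4.4 kg.
Tool frame: the origin (TCP) lies midway between the tips of the shut fingers; the grasp point (between the pads) lies 19 mm behind it (arm.pinch_z is the distance from the TCP to the grasp point, in m); z points along the fingers, y is the line along which they close (so a half turn about z gives the same grasp; the last joint's range is limited). The gripper opens to 85 mm and grips with 20 to 120 N. Pads are 22 mm wide; open, the fingers measure 114 mm over their backs; the gripper's body (76 mm by 85 mm) begins 54 mm behind the grasp point. The pads swing forward as they close: fully open they stand 13 mm farther back than shut.
Start: joints at [1.185, 0.628, 0.038, 1.517, -0.027, 0.996, -0.02], TCP at [0.204, -0.617, 0.231] pointing down, gripper open.
Joint ranges: [-3.06, 3.06], [-0.37, 2.12], [-1.25, 1.32], [0.18, 2.47], [-1.1, 4.24], [0.23, 1.98], [-2.94, 2.94]. Speed limits (rad/s): [2.57, 2.57, 3.14, 3.14, 3.14, 3.14, 3.14].

### API

Orientations are given as [roll, pitch, yaw] about the fixed x, y, z axes, in that order (R = Rz(yaw) Ry(pitch) Rx(roll)).
In Python, from rig import arm gives the robot as it stands.
- The arm moves only by the tool servo_tool, never from a script. Its arguments are lists of equal length, an entry for each row: "slide": the shift along the tool's x, y, z each as a share of 25 cm, from -1 to 1, a list of three; "rot": the turn, a rotation vector about the tool's x, y, z each as a share of 90 degrees, from -1 to 1, a list of three. In form: {"slide": [[tx, ty, tz], ...], "rot": [[ax, ay, az], ...]}. A call has 1 to 5 rows; each row is the pose to reach, as a shift and turn from the pose commanded when the call began, along the tool's axes at that moment; what a row does not reach only later rows make up. A row lasts 1/10 s, in which the tool goes at most 50 mm and 8.59 degrees, less where a joint would pass 70% of its speed; a pose out of reach is approached as far as the arm can. A call with a number of a shift or a turn outside -1 to 1 is refused whole. A call with a gripper value outside its range is refused whole. "grip" is the closure in counts, from 0 (fully open) to 255 (shut), set as the call begins (left out, the last holds). The fingers move at their own pace and stop on an object; "grip_force" is the grip in N (left out, the last holds). Time passes only in rows, so rows that repeat a pose let the fingers close. It gives the time, the measured TCP pose, the force, the opening and the grip force at its end, in the units of the state.
- arm.get_obs(): the state, without advancing time (a new reading comes with each control period).
- arm.snapshot(name): name is "side" or "top"; returns a dict with "frame" (384x512x3 uint8, red, green, blue), "fx", "fy", "cx", "cy" (pixels), "world_from_camera" (4x4, takes a point from camera to world coordinates). Camera axes: x right, y down, z forward; pixel columns grow to the right and rows downward; lengths in m; the calibration is good to about 2 mm. A picture is of the moment at which its call begins. There is no depth.
- arm.sign_off(): hands the job in; it is judged then, once.
The state is a dict: "time": time; "joints": joint angles; "joint_velocities": joint speeds; "tau": joint torques, N m; "tool_pos": TCP position; "ee_rot": TCP orientation; "wrist_force": force on the tool from outside, world axes, zero at the start; "ft_torque": the same for the moment, N m; "finger_gap": opening from 0.0 (shut) to 1.0 (fully open); "gripper_force": force on a finger pad.
Only numpy, scipy, OpenCV 4.12 (cv2) and the standard library are available. Lean on these libraries where they do the work, as an engineer would, in place of code of your own. Each camera call takes 0.05 s, during which the arm holds its last target. There are 200 camera calls.

### The job

Load the round examination lenses from the shallow tray into the UV cabinet: set each one level on the three rests of the nest that stands in the front window, and after each one, the last included, give the handwheel two full turns, so that the lens goes in under the shield and the next empty nest stands in the window. When every lens is inside, set the loose cap over the window, fully home with its flange flat on the roof, and only then turn the timer knob clockwise to its stop. Leave the tin and the other things on the cart where they are.

Things in the scene. Friction and masses are not known exactly. Their poses are not given: they have to be found in the camera images.
- cabinet: fixed UV cabinet, 236 x 236 mm, amber shield, roof top 107 mm up. Origin under its centre, x to its back, y to its left. Window: cut in roof and front, x -0.118 to -0.016, y -0.055 to 0.055, over a sill 57 mm high; elsewhere the table runs under the roof. Lamp housing on the roof: x 0.024 to 0.108, y -0.098 to 0.098, top 135 mm. Gear housing with handwheel at the right, 70 mm high
- window (a point): the loading place in the window: the centre of the seat plane (58 mm above the worktop) of a nest that stands exactly in the window; fixed to the cabinet at x = -0.080, y = 0
- carousel (a joint): angle of the round table (222 mm diameter, top 46 mm up) that carries four nests at 80 mm radius, 90 degrees apart; counterclockwise from above is positive; 0 at the start with nest_1 in the window. Turned only by the handwheel; stays where it is left. A seated lens passes under the roof with 14 mm to spare
- nest_1 (a point): nest 1 on the table: centre of its seat plane, 58 mm above the worktop. Three steel balls at 22 mm radius carry the lens (its middle then 73 mm above the worktop); outside them three round-ended pins, 6 mm thick at 34.5 mm radius, tops 9 mm above the seat plane, hold it with 1.5 mm of play. A lens lying on a pin stands aslant
- nest_2 (a point): nest 2 on the table: centre of its seat plane, 58 mm above the worktop. Three steel balls at 22 mm radius carry the lens (its middle then 73 mm above the worktop); outside them three round-ended pins, 6 mm thick at 34.5 mm radius, tops 9 mm above the seat plane, hold it with 1.5 mm of play. A lens lying on a pin stands aslant
- nest_3 (a point): nest 3 on the table: centre of its seat plane, 58 mm above the worktop. Three steel balls at 22 mm radius carry the lens (its middle then 73 mm above the worktop); outside them three round-ended pins, 6 mm thick at 34.5 mm radius, tops 9 mm above the seat plane, hold it with 1.5 mm of play. A lens lying on a pin stands aslant
- nest_4 (a point): nest 4 on the table: centre of its seat plane, 58 mm above the worktop. Three steel balls at 22 mm radius carry the lens (its middle then 73 mm above the worktop); outside them three round-ended pins, 6 mm thick at 34.5 mm radius, tops 9 mm above the seat plane, hold it with 1.5 mm of play. A lens lying on a pin stands aslant
- handwheel (a joint): angle of the flat steel handwheel (101 mm diameter, top 90 mm up, upright axis at cabinet x 0.040, y -0.175), clockwise from above is positive, 0 at the start, no stops within 15 turns. Eight turns make one turn of the table the other way round (two turns = 90 degrees = one nest). Needs about 2 N at the grip; stays where it is left
- crank_knob (a point): middle of the crank grip on the handwheel: upright black cylinder, 18 mm diameter, 36 mm high (this point 112 mm, its top 128 mm above the worktop), 40 mm from the wheel axis; it spins freely on its pin, so a gripper can hold it and go round in a circle without turning. At wheel angle 0 and after each full turn it points to the cabinet front (cabinet -x)
- lens_1: examination lens: glass in a black ring mount with two thin metal bands and a ribbed waist, 60 mm diameter, 30 mm high, about 120 g, the same both ways up; origin at its middle, 15 mm above its underside, z along its axis; lies flat in the shallow tray at the left. Two or three lenses are present (an absent one reads None)
- lens_2: examination lens: glass in a black ring mount with two thin metal bands and a ribbed waist, 60 mm diameter, 30 mm high, about 120 g, the same both ways up; origin at its middle, 15 mm above its underside, z along its axis; lies flat in the shallow tray at the left. Two or three lenses are present (an absent one reads None)
- lens_3: examination lens: glass in a black ring mount with two thin metal bands and a ribbed waist, 60 mm diameter, 30 mm high, about 120 g, the same both ways up; origin at its middle, 15 mm above its underside, z along its axis; lies flat in the shallow tray at the left. Two or three lenses are present (an absent one reads None)
- cap: loose window cap, 160 g: amber box open below, walls 97 (its x) by 102 mm (its y), 44 mm high, on top a flat flange 115 x 126 mm, 4 mm thick, and a bar handle. Origin at the centre of the walls' lower edge. The same after half a turn. Starts on the worktop right of the cabinet front
- cap_handle (a point): grip point on the cap's metal bar handle (78 mm along the cap's x, 14 mm thick in y, 24 mm high), 62 mm above the cap's origin; the handle's top is 10 mm higher
- cap_seat (a point): where the cap's origin is when the cap is home (63 mm above the worktop): walls in the window with 4 mm of play at each side and 5 mm at the rear, flange on the roof, its x along the cabinet's x, front wall level with the cabinet front
- timer (a joint): timer knob, clockwise from above is positive, starts between 0 and 0.3 rad, stop at 1.30 rad; stays where it is left, turns easily (0.03 N m)
- timer_grip (a point): grip point of the timer knob: on its upright axis, 172 mm above the worktop. The grip is a bar 42 mm long, 14 mm thick, 32 mm high (its top 7 mm above this point) that stands along the cabinet's x when the timer reads 0, and turns with the knob
- tray: shallow steel instrument tray with a paper lining, fixed on the worktop, 136 (its x) x 264 mm (its y), floor 2 mm and rim 12 mm above the worktop; the lenses and the tin stand in it. Origin at the centre of its underside. Behind it stands a clear storage box, 108 mm high, front edge at world x = 0.59: keep the gripper's body clear of it
- tin: bystander: closed pale tin, 56 mm diameter, 28 mm high, stands among the lenses in the tray; origin at the centre of its underside; leave it alone
- cream_tube: bystander: cream tube 164 x 48 x 31 mm lying left of the tray; leave it alone
- beaker: bystander: small clear measuring cup, 37 mm diameter, 38 mm high, left of the tray near the front edge; leave it alone
- pill_bottle: bystander: white screw-cap bottle, 48 mm diameter, 86 mm high, at the right behind the handwheel; leave it alone

How it is judged:
On the way, in this order (a step that is already met when the one before it is completed fails the run):
1. a lens is seated level in the nest at the window (((((horizontal distance between lens_1 and nest_1 below 0.007 m or horizontal distance between lens_1 and nest_2 below 0.007 m or horizontal distance between lens_1 and nest_3 below 0.007 m or horizontal distance between lens_1 and nest_4 below 0.007 m) and height (world z) of lens_1 between 0.0705 and 0.0755 m and angle between the z axis of lens_1 and the z axis of cabinet, either way round below 0.04 rad) and horizontal distance between lens_1 and window below 0.01 m) or (((horizontal distance between lens_2 and nest_1 below 0.007 m or horizontal distance between lens_2 and nest_2 below 0.007 m or horizontal distance between lens_2 and nest_3 below 0.007 m or horizontal distance between lens_2 and nest_4 below 0.007 m) and height (world z) of lens_2 between 0.0705 and 0.0755 m and angle between the z axis of lens_2 and the z axis of cabinet, either way round below 0.04 rad) and horizontal distance between lens_2 and window below 0.01 m) or (((horizontal distance between lens_3 and nest_1 below 0.007 m or horizontal distance between lens_3 and nest_2 below 0.007 m or horizontal distance between lens_3 and nest_3 below 0.007 m or horizontal distance between lens_3 and nest_4 below 0.007 m) and height (world z) of lens_3 between 0.0705 and 0.0755 m and angle between the z axis of lens_3 and the z axis of cabinet, either way round below 0.04 rad) and horizontal distance between lens_3 and window below 0.01 m))), for 0.2 s.
2. two turns of the handwheel have carried a seated lens inside and an empty nest stands in the window (((((horizontal distance between lens_1 and nest_1 below 0.007 m or horizontal distance between lens_1 and nest_2 below 0.007 m or horizontal distance between lens_1 and nest_3 below 0.007 m or horizontal distance between lens_1 and nest_4 below 0.007 m) and height (world z) of lens_1 between 0.0705 and 0.0755 m and angle between the z axis of lens_1 and the z axis of cabinet, either way round below 0.04 rad) and horizontal distance between lens_1 and window above 0.06 m) or (((horizontal distance between lens_2 and nest_1 below 0.007 m or horizontal distance between lens_2 and nest_2 below 0.007 m or horizontal distance between lens_2 and nest_3 below 0.007 m or horizontal distance between lens_2 and nest_4 below 0.007 m) and height (world z) of lens_2 between 0.0705 and 0.0755 m and angle between the z axis of lens_2 and the z axis of cabinet, either way round below 0.04 rad) and horizontal distance between lens_2 and window above 0.06 m) or (((horizontal distance between lens_3 and nest_1 below 0.007 m or horizontal distance between lens_3 and nest_2 below 0.007 m or horizontal distance between lens_3 and nest_3 below 0.007 m or horizontal distance between lens_3 and nest_4 below 0.007 m) and height (world z) of lens_3 between 0.0705 and 0.0755 m and angle between the z axis of lens_3 and the z axis of cabinet, either way round below 0.04 rad) and horizontal distance between lens_3 and window above 0.06 m)) and horizontal distance between each of lens_1, lens_2, lens_3 and window above 0.06 m and horizontal distance between any of nest_1, nest_2, nest_3, nest_4 and window below 0.003 m), for 0.2 s.
3. every lens is seated in a nest and inside, an empty nest stands in the window ((horizontal distance between lens_1 and nest_1 below 0.007 m or horizontal distance between lens_1 and nest_2 below 0.007 m or horizontal distance between lens_1 and nest_3 below 0.007 m or horizontal distance between lens_1 and nest_4 below 0.007 m) and height (world z) of lens_1 between 0.0705 and 0.0755 m and angle between the z axis of each of lens_1, lens_2, lens_3 and the z axis of cabinet, either way round below 0.04 rad and horizontal distance between each of lens_1, lens_2, lens_3 and window above 0.06 m and (horizontal distance between lens_2 and nest_1 below 0.007 m or horizontal distance between lens_2 and nest_2 below 0.007 m or horizontal distance between lens_2 and nest_3 below 0.007 m or horizontal distance between lens_2 and nest_4 below 0.007 m) and height (world z) of lens_2 between 0.0705 and 0.0755 m and (horizontal distance between lens_3 and nest_1 below 0.007 m or horizontal distance between lens_3 and nest_2 below 0.007 m or horizontal distance between lens_3 and nest_3 below 0.007 m or horizontal distance between lens_3 and nest_4 below 0.007 m) and height (world z) of lens_3 between 0.0705 and 0.0755 m and horizontal distance between any of nest_1, nest_2, nest_3, nest_4 and window below 0.003 m), for 0.2 s.
4. the cap is home on the window (horizontal distance between cap and cap_seat below 0.008 m and z of cap in the frame of cap_seat between -0.003 and 0.003 m and angle between cap's own z axis and vertical below 0.04 rad and angle between the x axis of cap and the x axis of cabinet, either way round below 0.12 rad and horizontal distance between any of nest_1, nest_2, nest_3, nest_4 and window below 0.003 m), for 0.2 s.
5. the timer is at its stop (value of joint timer above 1.15 rad and horizontal distance between cap and cap_seat below 0.008 m and z of cap in the frame of cap_seat between -0.003 and 0.003 m and angle between cap's own z axis and vertical below 0.04 rad and angle between the x axis of cap and the x axis of cabinet, either way round below 0.12 rad), for 0.2 s.
At the end, for the whole second after the job is handed in: each lens lies level (0.04 rad) on the rests of a nest (within 7 mm, height 2.5 mm), none in the window; an empty nest stands within 3 mm of the window point; cap home (8 mm, height 3 mm, 0.04 rad level, 0.12 rad square); timer above 1.15 rad; lenses and cap at rest (all of step 3 and all of step 5 and linear speed of each of lens_1, lens_2, lens_3, cap below 0.02 m/s); the robot touches nothing.
It fails at once if the tin is moved more than 50 mm (distance of tin from where it was at the start of the episode above 0.05 m).
It fails at once if the cream tube is moved more than 50 mm (distance of cream_tube from where it was at the start of the episode above 0.05 m).
It fails at once if the measuring cup is moved more than 50 mm (distance of beaker from where it was at the start of the episode above 0.05 m).
It fails at once if the white bottle is moved more than 50 mm (distance of pill_bottle from where it was at the start of the episode above 0.05 m).
Of lens_1, lens_2, lens_3 only 2 to 3 are there at a start; the rules pass over those that are not, and their reading is None.
At some moment in a run one of cap, lens_1, lens_2, lens_3 may be knocked a few centimetres aside while the robot is not near it.
Once in a run the grip may slacken for a moment while it holds something.
It also fails if it takes over 210 s, if anything falls off the work surface, if the arm or the gripper's body presses on something with over 40 N, if the wrist force passes 120 N, or if a joint passes its speed limit or range.

## Working session

There is one attempt and no reset: what is moved stays moved. The work goes in short steps, Python scripts to look and compute and a tool call to move; the robot and the scene stay as the last step left them, time stands still between calls to the robot, and variables do not carry over. Pictures are saved under pics/ and viewed, at most 14 in all, crops included, and the job is handed in when it is done.

Besides the shell and the picture viewer there is one more tool, called after ">>>" by a JSON object that holds its "fn" and its "kwargs", one argument or row to a line. servo_tool: Moves the arm, as the interface text tells. Its arguments: {"type":"object","properties":{"slide":{"type":"array"},"rot":{"type":"array"},"grip":{"type":"number"},"grip_force":{"type":"number"}},"required":["slide","rot"]}

```bash
ls; mkdir -p pics; python3 - <<'E'
from rig import arm
import cv2,numpy as np
for n in("top","side"):
    s=arm.snapshot(n); cv2.imwrite(f"pics/{n}0.png",cv2.resize(s["frame"][:,:,::-1],(800,600),interpolation=cv2.INTER_CUBIC)); print(n,s["fx"],s["fy"],s["cx"],s["cy"],np.round(s["world_from_camera"],4).tolist())
o=arm.get_obs();print(o, arm.pinch_z)
E
```

```text
pics
top 431.0662504921183 431.0662504921183 258.91802990531494 191.74448687491633 [[0.0261, -0.9874, 0.1561, 0.341], [-0.9995, -0.0233, 0.0199, 0.0064], [-0.016, -0.1566, -0.9875, 1.2944], [0.0, 0.0, 0.0, 1.0]]
side 425.2522912472174 425.2522912472174 250.69520229865898 189.87794985246393 [[-0.9882, -0.0884, 0.1253, 0.3715], [-0.1517, 0.4443, -0.8829, 1.0402], [0.0224, -0.8915, -0.4525, 0.6712], [0.0, 0.0, 0.0, 1.0]]
{'time': 0.1, 'joints': array([ 1.18518612,  0.62925587,  0.03844895,  1.51826725, -0.02698656,
        0.99631441, -0.02001669]), 'joint_velocities': array([-0.00094931, -0.00251742,  0.00120708, -0.00310793, -0.00114957,
       -0.00044919,  0.0005202 ]), 'tau': array([ 3.33450553e-03, -5.64530861e+01,  1.23055022e+00, -1.93972689e+01,
        1.12919306e-02,  5.45772346e-03, -5.28515983e-06]), 'tool_pos': array([ 0.20419633, -0.61649777,  0.23047992]), 'ee_rot': array([-3.13986615e+00,  3.14434256e-05,  3.19797473e-01]), 'wrist_force': array([-0.82854385,  0.0606919 , -0.24418296]), 'ft_torque': array([-0.05102654,  0.02064489, -0.00895723]), 'gripper_force': 0.0, 'finger_gap': 0.998589032182076} 0.0187
```

View pics/top0.png

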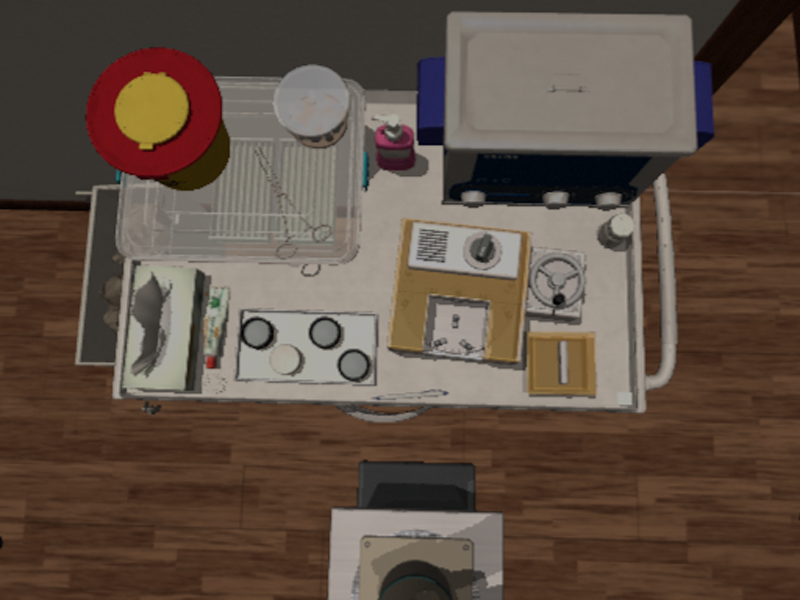

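View pics/side0.png

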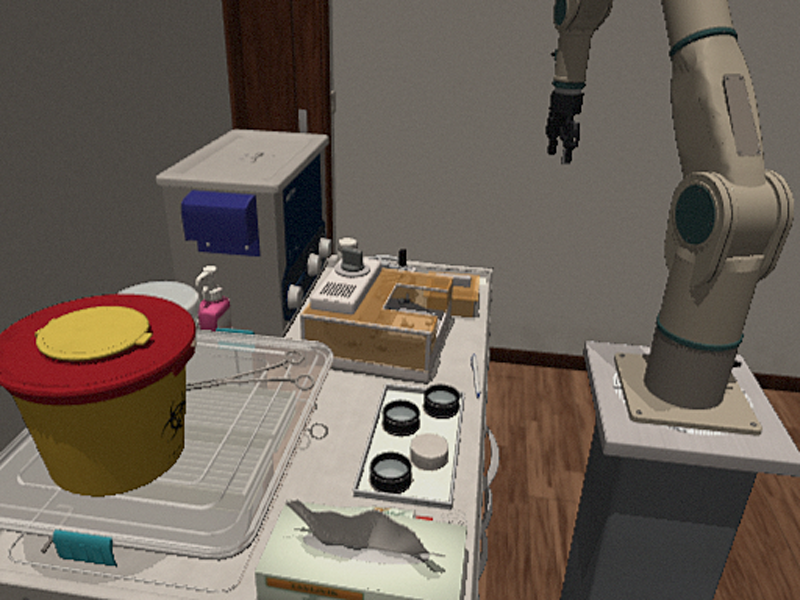

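Top shows three lenses at about (257,332), (325,332) and (353,365), and the tin at (287,360). The window is near (457,327), the wheel at (557,281) with its knob at (559,300), the cap handle at (563,362) and the timer at (485,249). I'll crop closer for precise points.

```bash
cat > h.py <<'E'
import cv2,numpy as np
from rig import arm
def proj(s,P):
    T=np.linalg.inv(s["world_from_camera"]); p=(T[:3,:3]@np.atleast_2d(P).T).T+T[:3,3]
    return np.c_[s["fx"]*p[:,0]/p[:,2]+s["cx"], s["fy"]*p[:,1]/p[:,2]+s["cy"]]
def at(s,uv,z):
    W=np.array(s["world_from_camera"]); d=W[:3,:3]@np.array([(uv[0]-s["cx"])/s["fx"],(uv[1]-s["cy"])/s["fy"],1])
    return W[:3,3]+d*(z-W[2,3])/d[2]
def crop(s,x,y,w,h,k,name):
    cv2.imwrite("pics/"+name,cv2.resize(s["frame"][y:y+h,x:x+w,::-1],None,fx=k,fy=k,interpolation=cv2.INTER_CUBIC))
E
python3 - <<'E'
from h import *
s=arm.snapshot("top"); crop(s,245,135,150,120,5,"cab.png"); crop(s,145,190,110,65,7,"tray.png")
s=arm.snapshot("side"); crop(s,185,145,130,100,6,"cabside.png")
E
```

```text
(no output)
```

View pics/cab.png

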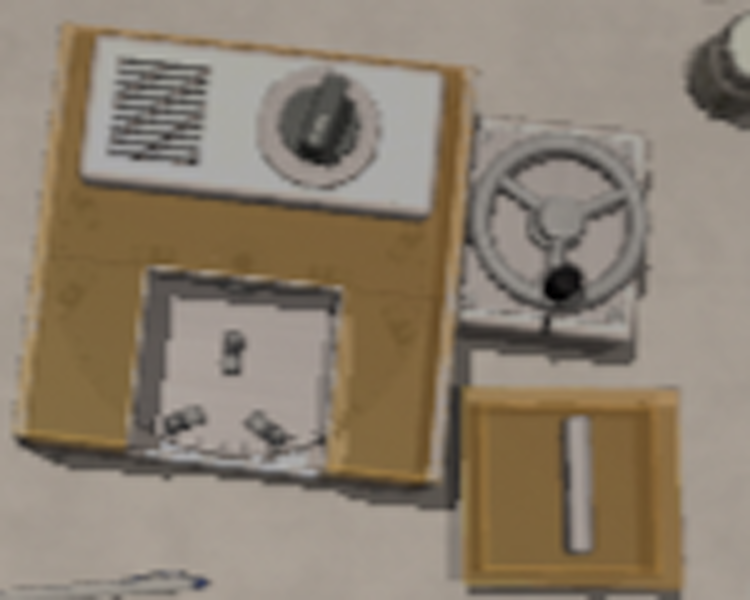

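View pics/tray.png

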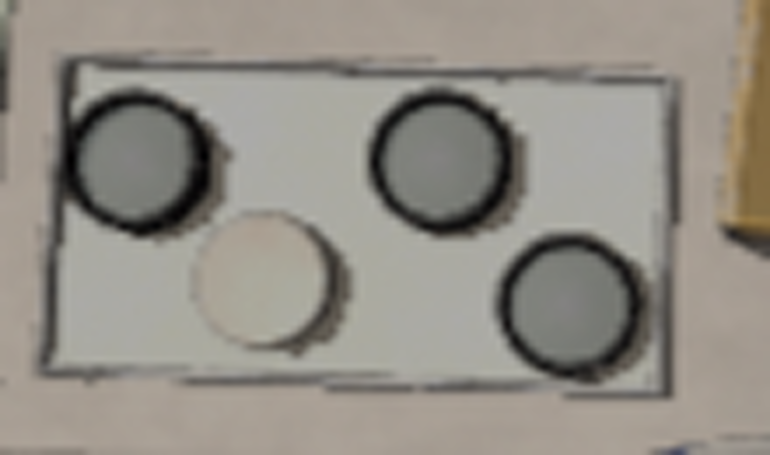

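View pics/cabside.png

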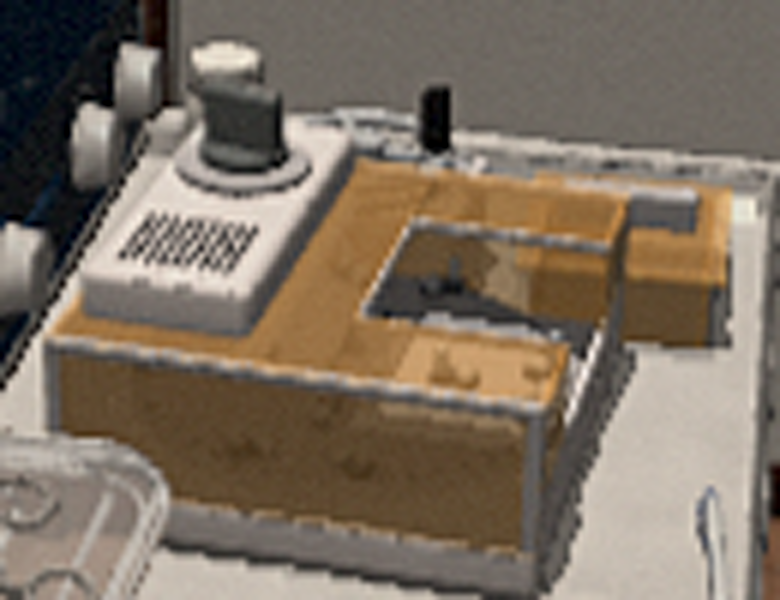

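Crops: roof corners at (65,27), (472,70), (18,440) and (438,482). Window corners at (150,270) and (345,288), lens silhouettes at (139,162), (441,161) and (570,307), tin at (263,280). Next I fit the poses.

```bash
cat > fit.py <<'E'
from h import *
from scipy.optimize import least_squares
s=arm.snapshot("top"); s2=arm.snapshot("side")
c=lambda u,v:((u+.5)/5-.5+245,(v+.5)/5-.5+135)
c2=lambda u,v:((u+.5)/6-.5+185,(v+.5)/6-.5+145)
t=lambda u,v:((u+.5)/7-.5+145,(v+.5)/7-.5+190)
M=[(.118,.118,.107),(.118,-.118,.107),(-.118,.118,.107),(-.118,-.118,.107),(-.016,.055,.107),(-.016,-.055,.107),(.108,.098,.135),(.108,-.098,.135),(.024,-.098,.135),(.024,.098,.135)]
I=[c(*p) for p in [(65,27),(472,70),(18,440),(438,482),(150,270),(345,288),(97,35),(443,72),(428,213),(82,180)]]
M2=[(.118,.118,.107),(-.118,.118,.107),(-.016,-.055,.107),(-.016,.055,.107)]
I2=[c2(*p) for p in [(47,345),(550,408),(412,222),(362,315)]]
M,I,M2,I2=map(np.array,(M,I,M2,I2))
def W(q,P):
    a=q[2]; return np.c_[q[0]+P[:,0]*np.cos(a)-P[:,1]*np.sin(a),q[1]+P[:,0]*np.sin(a)+P[:,1]*np.cos(a),P[:,2]]
for lab,f in (("top",lambda q:(proj(s,W(q,M))-I).ravel()),("both",lambda q:np.r_[(proj(s,W(q,M))-I).ravel(),(proj(s2,W(q,M2))-I2).ravel()])):
    r=least_squares(f,[.6,-.1,-.1],loss="soft_l1"); print(lab,r.x.round(4),np.abs(r.fun).max().round(2),r.fun.round(1)[:40])
q=r.x
w=lambda *P:W(q,np.array([P]))[0].round(4)
print("window",w(-.08,0,.058),"wheel",w(.04,-.175,.09),"knob",w(0,-.175,.112),"capseat",w(-.0695,0,.063))
print("knob img",at(s,c(563,282),.128).round(4),"timer img top", at(s,c(321,125),.165).round(4))
for n,p in dict(A=(139,162.5),B=(441.5,161.5),C=(570.5,307),tin=(263,280)).items(): print(n,at(s,t(*p),.017).round(4))
print("tray corners",[at(s,t(*p),.012).round(3).tolist() for p in [(65,60),(672,78),(668,393),(45,373)]])
print("cap flange z48",[at(s,c(*p),.048).round(4).tolist() for p in [(465,388),(680,392),(682,588),(462,580)]])
print("handle z72",[at(s,c(*p),.072).round(4).tolist() for p in [(566,417),(591,417),(592,550),(566,550)]])
print("side A",at(s2,(391*.64,472*.64),.017).round(4),"B",at(s2,(401.5*.64,417*.64),.017).round(4),"C",at(s2,(441*.64,401*.64),.017).round(4))
E
python3 fit.py
```

```text
top [ 0.5507 -0.068  -0.0802] 1.38 [-0.8 -0.1  0.8 -0.4 -0.5 -0.2  1.   0.4 -0.5 -0.2 -0.1  0.3 -0.6 -0.3
  0.8 -0.7  1.4  0.9 -0.8  0.3]
both [ 0.5501 -0.068  -0.0773] 1.36 [-0.9  0.2  0.7 -0.4 -0.4  0.1  1.1  0.5 -0.5  0.1 -0.1  0.4 -0.7  0.
  0.7 -0.6  1.4  1.  -0.9  0.5 -0.6 -0.7 -0.4  0.1 -0.2 -0.6 -0.6  0.1]
window [ 0.4704 -0.0618  0.058 ] wheel [ 0.5765 -0.2456  0.09  ] knob [ 0.5366 -0.2425  0.112 ] capseat [ 0.4809 -0.0626  0.063 ]
knob img [ 0.5338 -0.2384  0.128 ] timer img top [ 0.6099 -0.1023  0.165 ]
A [0.4727 0.3127 0.017 ]
B [0.4763 0.1834 0.017 ]
C [0.4159 0.126  0.017 ]
tin [0.424 0.257 0.017]
tray corners [[0.517, 0.349, 0.012], [0.515, 0.087, 0.012], [0.381, 0.084, 0.012], [0.383, 0.349, 0.012]]
cap flange z48 [[0.4835, -0.1981, 0.048], [0.4842, -0.322, 0.048], [0.3718, -0.3211, 0.048], [0.3731, -0.1961, 0.048]]
handle z72 [[0.4656, -0.2511, 0.072], [0.466, -0.2652, 0.072], [0.3911, -0.265, 0.072], [0.3907, -0.2504, 0.072]]
side A [0.4695 0.312  0.017 ] B [0.4725 0.1822 0.017 ] C [0.4137 0.1273 0.017 ]
```

```bash
cat >> h.py <<'E'
from scipy.spatial.transform import Rotation as R
def plan(p,yaw=None,o=None):
    "share of slide, rot to reach world p, yaw with the tool straight down"
    o=o or arm.get_obs(); A=R.from_euler("xyz",o["ee_rot"]); yaw=o["ee_rot"][2] if yaw is None else yaw
    B=R.from_euler("xyz",[np.pi,0,yaw])
    return (A.inv().apply(np.array(p)-o["tool_pos"])/.25).round(3).tolist(), ((A.inv()*B).as_rotvec()/(np.pi/2)).round(3).tolist()
E
python3 - <<'E'
from h import *
s=arm.snapshot("top"); q=np.array([.5501,-.068,-.0785])
ca,sa=np.cos(q[2]),np.sin(q[2]); Wc=lambda x,y,z:[q[0]+ca*x-sa*y,q[1]+sa*x+ca*y,z]
x,y,w,h,k=265,185,60,50,12
im=cv2.resize(s["frame"][y:y+h,x:x+w,::-1],None,fx=k,fy=k,interpolation=cv2.INTER_CUBIC)
def dot(P,col):
    u=(proj(s,P)[0]-[x,y]+.5)*k-.5; cv2.drawMarker(im,tuple(int(round(a)) for a in u),col,cv2.MARKER_CROSS,14,1)
for a in (0,2*np.pi/3,-2*np.pi/3):
    dot(Wc(-.08+.0345*np.cos(a),.0345*np.sin(a),.067),(0,0,255)); dot(Wc(-.08+.022*np.cos(a),.022*np.sin(a),.058),(0,255,0))
for P in [(-.118,.055,.107),(-.118,-.055,.107),(-.016,.055,.107),(-.016,-.055,.107),(-.118,.055,.057),(-.118,-.055,.057)]: dot(Wc(*P),(255,0,0))
cv2.imwrite("pics/nest.png",im)
print("tube right edge",[at(s,(u*.64,v*.64),.03).round(3) for u,v in((230,290),(222,330),(217,368))])
print(plan([.475,.183,.16],-.08))
E
```

```text
tube right edge [array([0.552, 0.366, 0.03 ]), array([0.474, 0.376, 0.03 ]), array([0.403, 0.381, 0.03 ])]
([2.033, -2.697, 0.286], [-0.0, 0.0, 0.255])
```

View pics/nest.png

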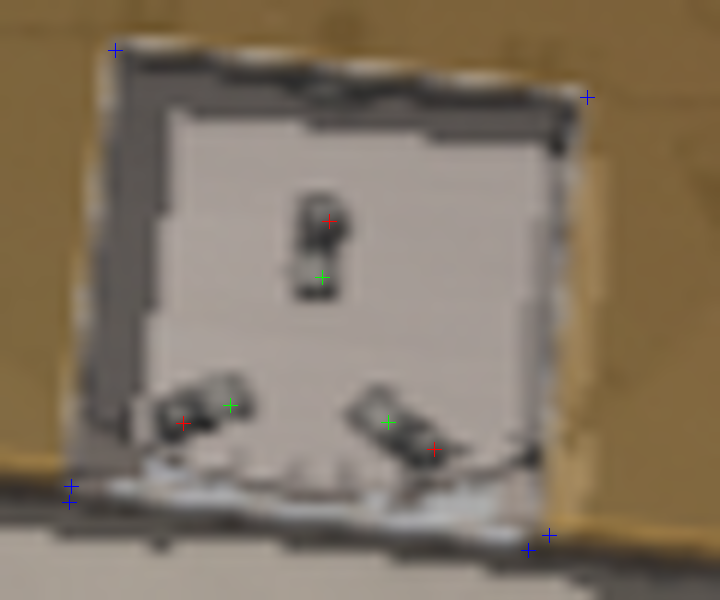

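The overlay puts the nest model within about 1 mm of the pins, with the image about 1 mm further left, so the window is at about (0.4704, -0.061). I'll move to lens B at (0.475, 0.183).

>>> {"fn": "servo_tool", "kwargs": {
  "slide": [
    [0.172,-0.111,0],
    [0.344,-0.223,0],
    [0.516,-0.334,0],
    [0.688,-0.446,0],
    [0.86,-0.557,0]
  ],
  "rot": [
    [0,0,0.05],
    [0,0,0.1],
    [0,0,0.15],
    [0,0,0.2],
    [0,0,0.255]
  ],
  "grip": 0
}}

```text
time: 0.85
tool_pos: [0.3618, -0.4205, 0.2315]
ee_rot: [3.141, -0.0, -0.085]
wrist_force: [2.2, -0.4, 0.7]
finger_gap: 1.0
gripper_force: 0.0
```

```bash
python3 -c "
from h import *
o=arm.get_obs();print(o['tool_pos'],o['ee_rot'],o['joints'],plan([.475,.183,.2],-.08),plan([.475,-.15,.2],-.08))"
```

```text
[ 0.36184479 -0.42045529  0.23147408] [ 3.14147443e+00 -4.99754986e-04 -8.45244099e-02] [ 0.71124758  0.49410038  0.1466693   1.79012903 -0.09164545  0.8634888
 -0.75512247] ([0.247, -2.443, 0.126], [0.0, -0.0, -0.003]) ([0.36, -1.116, 0.126], [0.0, -0.0, -0.003])
```

>>> {"fn": "servo_tool", "kwargs": {
  "slide": [
    [0.06,-0.18,0],
    [0.12,-0.36,0],
    [0.18,-0.54,0],
    [0.22,-0.72,0],
    [0.24,-0.9,0]
  ],
  "rot": [
    [0,0,0],
    [0,0,0],
    [0,0,0],
    [0,0,0],
    [0,0,0]
  ]
}}

```text
time: 1.35
tool_pos: [0.44, -0.2007, 0.2315]
ee_rot: [3.141, -0.001, -0.08]
wrist_force: [0.6, 0.9, 0.9]
finger_gap: 1.006
gripper_force: 0.0
```

>>> {"fn": "servo_tool", "kwargs": {
  "slide": [
    [0,-0.18,0],
    [0,-0.36,0],
    [0,-0.54,0],
    [0,-0.72,0],
    [0,-0.9,0]
  ],
  "rot": [
    [0,0,0],
    [0,0,0],
    [0,0,0],
    [0,0,0],
    [0,0,0]
  ]
}}

```text
time: 1.85
tool_pos: [0.457, 0.0235, 0.2316]
ee_rot: [-3.141, -0.001, -0.081]
wrist_force: [1.4, 0.5, -1.1]
finger_gap: 0.997
gripper_force: 0.0
```

>>> {"fn": "servo_tool", "kwargs": {
  "slide": [
    [0,-0.16,0.1],
    [0,-0.32,0.2],
    [0,-0.48,0.3],
    [0,-0.6,0.35],
    [0,-0.643,0.4]
  ],
  "rot": [
    [0,0,0],
    [0,0,0],
    [0,0,0],
    [0,0,0],
    [0,0,0]
  ]
}}

```text
time: 2.35
tool_pos: [0.4699, 0.1859, 0.1305]
ee_rot: [-3.14, -0.0, -0.076]
wrist_force: [-0.2, -0.3, -0.1]
finger_gap: 0.997
gripper_force: 0.0
```

```bash
python3 - <<'E'
from h import *
o=arm.get_obs();print(o['tool_pos'],o['ee_rot'],o['joints'],plan([.475,.183,.009],-.08))
E
```

```text
[0.46985779 0.18589673 0.13046992] [-3.13971125e+00 -2.58615760e-04 -7.56457623e-02] [-0.47859539  0.57566265  0.06930641  2.01646638 -0.07504003  0.55069275
 -2.00293733] ([0.021, 0.011, 0.486], [-0.001, -0.0, 0.003])
```

>>> {"fn": "servo_tool", "kwargs": {
  "slide": [
    [0.021,0.011,0.13],
    [0.021,0.011,0.26],
    [0.021,0.011,0.38],
    [0.021,0.011,0.46],
    [0.021,0.011,0.486]
  ],
  "rot": [
    [0,0,0],
    [0,0,0.003],
    [0,0,0.003],
    [0,0,0.003],
    [0,0,0.003]
  ]
}}

```text
time: 2.85
tool_pos: [0.474, 0.177, 0.0081]
ee_rot: [3.139, 0.003, -0.087]
wrist_force: [-0.2, -0.9, 0.1]
finger_gap: 0.998
gripper_force: 0.0
```

>>> {"fn": "servo_tool", "kwargs": {
  "slide": [
    [0,0,0],
    [0,0,0],
    [0,0,0],
    [0,0,0],
    [0,0,0]
  ],
  "rot": [
    [0,0,0],
    [0,0,0],
    [0,0,0],
    [0,0,0],
    [0,0,0]
  ],
  "grip": 255,
  "grip_force": 40
}}

```text
time: 3.35
tool_pos: [0.4759, 0.1788, 0.0112]
ee_rot: [-3.141, -0.002, -0.086]
wrist_force: [-0.9, -0.5, 7.1]
finger_gap: 0.684
gripper_force: 43.5
```

>>> {"fn": "servo_tool", "kwargs": {
  "slide": [
    [0,0,0],
    [0,0,0],
    [0,0,0],
    [0,0,0]
  ],
  "rot": [
    [0,0,0],
    [0,0,0],
    [0,0,0],
    [0,0,0]
  ]
}}

```text
time: 3.75
tool_pos: [0.4759, 0.1789, 0.0112]
ee_rot: [-3.141, -0.002, -0.086]
wrist_force: [0.1, -0.1, 7.7]
finger_gap: 0.684
gripper_force: 43.6
```

>>> {"fn": "servo_tool", "kwargs": {
  "slide": [
    [0,0,-0.1],
    [0,0,-0.25],
    [0,0.02,-0.4],
    [0,0.1,-0.52],
    [0,0.2,-0.6]
  ],
  "rot": [
    [0,0,0],
    [0,0,0],
    [0,0,0],
    [0,0,0],
    [0,0,0]
  ]
}}

```text
time: 4.25
tool_pos: [0.4715, 0.1296, 0.1624]
ee_rot: [-3.14, -0.004, -0.083]
wrist_force: [0.2, 0.4, -1.6]
finger_gap: 0.685
gripper_force: 43.8
```

>>> {"fn": "servo_tool", "kwargs": {
  "slide": [
    [0,0.12,0],
    [0,0.26,0],
    [0,0.4,0],
    [0,0.54,0],
    [0,0.66,0]
  ],
  "rot": [
    [0,0,0],
    [0,0,0],
    [0,0,0],
    [0,0,0],
    [0,0,0]
  ]
}}

```text
time: 4.75
tool_pos: [0.456, -0.0375, 0.1603]
ee_rot: [3.141, -0.0, -0.087]
wrist_force: [0.0, -1.2, -0.9]
finger_gap: 0.679
gripper_force: 43.8
```

```bash
python3 - <<'E'
from h import *
o=arm.get_obs();print(o['tool_pos'],o['ee_rot'],o['finger_gap'],plan([.4704,-.061,.125],-.08))
E
```

```text
[ 0.45596924 -0.03753443  0.16025575] [ 3.14112332e+00 -4.22491209e-04 -8.65064185e-02] 0.6792922691302467 ([0.066, 0.088, 0.141], [0.0, -0.0, -0.004])
```

>>> {"fn": "servo_tool", "kwargs": {
  "slide": [
    [0.03,0.04,0.03],
    [0.066,0.088,0.08],
    [0.066,0.088,0.12],
    [0.066,0.088,0.141],
    [0.066,0.088,0.141]
  ],
  "rot": [
    [0,0,0],
    [0,0,0],
    [0,0,0],
    [0,0,0],
    [0,0,0]
  ]
}}

```text
time: 5.25
tool_pos: [0.47, -0.0575, 0.1237]
ee_rot: [-3.141, 0.003, -0.084]
wrist_force: [0.2, 0.3, -2.2]
finger_gap: 0.685
gripper_force: 46.7
```

>>> {"fn": "servo_tool", "kwargs": {
  "slide": [
    [0,0,0],
    [0,0,0],
    [0,0,0]
  ],
  "rot": [
    [0,0,0],
    [0,0,0],
    [0,0,0]
  ]
}}

```text
time: 5.55
tool_pos: [0.4714, -0.0585, 0.125]
ee_rot: [-3.142, -0.001, -0.085]
wrist_force: [-0.5, -1.1, -1.6]
finger_gap: 0.684
gripper_force: 46.7
```

```bash
python3 - <<'E'
from h import *
o=arm.get_obs();print(o['tool_pos'],o['ee_rot'],o['finger_gap'],plan([.4704,-.061,.069],-.08))
s=arm.snapshot("top");s2=arm.snapshot("side")
a=cv2.resize(s["frame"][175:245,250:325,::-1],None,fx=5.3,fy=5.3,interpolation=3);b=cv2.resize(s2["frame"][120:240,210:310,::-1],None,fx=4,fy=4,interpolation=3)
H=max(a.shape[0],b.shape[0]);pad=lambda i:np.pad(i,((0,H-i.shape[0]),(0,0),(0,0)))
cv2.imwrite("pics/over.png",np.hstack([pad(a),pad(b)]))
E
```

```text
[ 0.47136043 -0.05847616  0.12498262] [-3.14150562e+00 -7.90737363e-04 -8.47542709e-02] 0.6841679466117568 ([-0.003, 0.01, 0.224], [-0.0, -0.001, -0.003])
```

View pics/over.png

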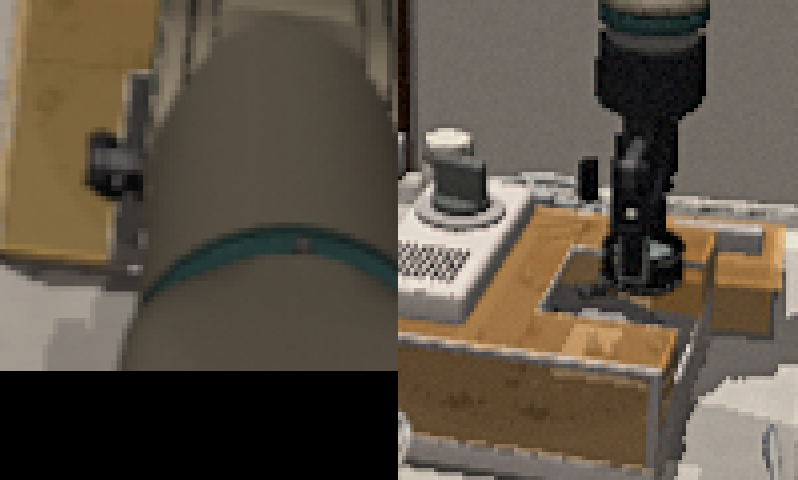

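```bash
python3 - <<'E'
from h import *
s=arm.snapshot("side")
for v in (264,):print(at(s,((641.5-398+.5)/4-.5+210,(v+.5)/4-.5+120),.131))
E
```

```text
[ 0.46937156 -0.05167179  0.131     ]
```

>>> {"fn": "servo_tool", "kwargs": {
  "slide": [
    [-0.002,0.01,0.04],
    [-0.002,0.01,0.08],
    [-0.002,0.01,0.12],
    [-0.002,0.01,0.16],
    [-0.002,0.01,0.18]
  ],
  "rot": [
    [0,0,0],
    [0,0,0],
    [0,0,0],
    [0,0,0],
    [0,0,0]
  ]
}}

```text
time: 6.2
tool_pos: [0.4697, -0.0612, 0.0781]
ee_rot: [-3.142, 0.002, -0.085]
wrist_force: [-0.2, -0.4, -1.2]
finger_gap: 0.682
gripper_force: 46.8
```

>>> {"fn": "servo_tool", "kwargs": {
  "slide": [
    [0,0,0.01],
    [0,0,0.02],
    [0,0,0.028],
    [0,0,0.036],
    [0,0,0.04]
  ],
  "rot": [
    [0,0,0],
    [0,0,0],
    [0,0,0],
    [0,0,0],
    [0,0,0]
  ]
}}

```text
time: 6.7
tool_pos: [0.4706, -0.0613, 0.0696]
ee_rot: [-3.142, -0.001, -0.085]
wrist_force: [-0.3, 0.6, -1.6]
finger_gap: 0.683
gripper_force: 46.8
```

```bash
python3 - <<'E'
from h import *
o=arm.get_obs();print(o['tool_pos'],o['ee_rot'],o['finger_gap'],o['wrist_force'],o['ft_torque'],plan([.4709,-.061,.067],-.08))
E
```

```text
[ 0.47063494 -0.06126956  0.06962704] [-3.14153903e+00 -5.36239459e-04 -8.54491671e-02] 0.6832056619098152 [-0.29153106  0.58965672 -1.57980035] [ 0.04814192  0.01301534 -0.05608165] ([0.001, -0.001, 0.011], [-0.0, -0.0, -0.003])
```

>>> {"fn": "servo_tool", "kwargs": {
  "slide": [
    [0,0,0.005],
    [0,0,0.01],
    [0,0,0.01],
    [0,0,0.01]
  ],
  "rot": [
    [0,0,0],
    [0,0,0],
    [0,0,0],
    [0,0,0]
  ]
}}

```text
time: 7.1
tool_pos: [0.4706, -0.0613, 0.0671]
ee_rot: [-3.142, -0.0, -0.085]
wrist_force: [-0.6, -0.6, -0.8]
finger_gap: 0.683
gripper_force: 47.1
```

>>> {"fn": "servo_tool", "kwargs": {
  "slide": [
    [0,0,0],
    [0,0,0],
    [0,0,0],
    [0,0,0],
    [0,0,0]
  ],
  "rot": [
    [0,0,0],
    [0,0,0],
    [0,0,0],
    [0,0,0],
    [0,0,0]
  ],
  "grip": 40
}}

```text
time: 7.6
tool_pos: [0.4704, -0.0613, 0.0671]
ee_rot: [-3.142, -0.0, -0.085]
wrist_force: [0.1, 0.1, -0.2]
finger_gap: 0.841
gripper_force: 0.0
```

>>> {"fn": "servo_tool", "kwargs": {
  "slide": [
    [0,0,-0.06],
    [0,0,-0.18],
    [0,0,-0.3],
    [0,0,-0.42],
    [0,0,-0.45]
  ],
  "rot": [
    [0,0,0],
    [0,0,0],
    [0,0,0],
    [0,0,0],
    [0,0,0]
  ]
}}

```text
time: 8.1
tool_pos: [0.4722, -0.0615, 0.1824]
ee_rot: [-3.142, -0.005, -0.086]
wrist_force: [0.4, 0.1, -0.7]
finger_gap: 0.839
gripper_force: 0.0
```

```bash
python3 - <<'E'
from h import *
o=arm.get_obs();print(o['tool_pos'],o['ee_rot'],o['finger_gap'],plan([.536,-.2415,.16],-.08))
E
```

```text
[ 0.47215621 -0.06154663  0.1823509 ] [-3.14155832 -0.00542593 -0.08566591] 0.8391710404964912 ([0.316, 0.695, 0.091], [-0.0, -0.003, -0.004])
```

>>> {"fn": "servo_tool", "kwargs": {
  "slide": [
    [0.08,0.17,0],
    [0.16,0.35,0],
    [0.24,0.52,0],
    [0.316,0.66,0.04],
    [0.316,0.695,0.09]
  ],
  "rot": [
    [0,0,0],
    [0,0,0],
    [0,0,0],
    [0,0,0],
    [0,0,0]
  ]
}}

```text
time: 8.6
tool_pos: [0.5356, -0.2472, 0.1564]
ee_rot: [3.138, -0.003, -0.091]
wrist_force: [0.1, -0.8, 0.6]
finger_gap: 0.839
gripper_force: 0.0
```

>>> {"fn": "servo_tool", "kwargs": {
  "slide": [
    [0,0,0],
    [0,0,0],
    [0,0,0]
  ],
  "rot": [
    [0,0,0],
    [0,0,0],
    [0,0,0]
  ]
}}

```text
time: 8.9
tool_pos: [0.5344, -0.239, 0.1572]
ee_rot: [-3.14, 0.0, -0.083]
wrist_force: [-0.3, 0.1, -0.2]
finger_gap: 0.843
gripper_force: 0.0
```

```bash
python3 - <<'E'
from h import *
o=arm.get_obs();print(o['tool_pos'],o['ee_rot'],o['finger_gap'],plan([.536,-.2415,.112],-.08))
s=arm.snapshot("top");s2=arm.snapshot("side")
a=cv2.resize(s["frame"][170:245,245:345,::-1],None,fx=4,fy=4,interpolation=3);b=cv2.resize(s2["frame"][120:240,210:310,::-1],None,fx=4,fy=4,interpolation=3)
H=max(a.shape[0],b.shape[0]);pad=lambda i:np.pad(i,((0,H-i.shape[0]),(0,0),(0,0)))
cv2.imwrite("pics/seat1.png",np.hstack([pad(a),pad(b)]))
E
```

```text
[ 0.53435069 -0.23895526  0.15724424] [-3.14031357e+00  3.14476072e-04 -8.29242578e-02] 0.843314214030111 ([0.007, 0.01, 0.181], [-0.001, 0.0, -0.002])
```

View pics/seat1.png

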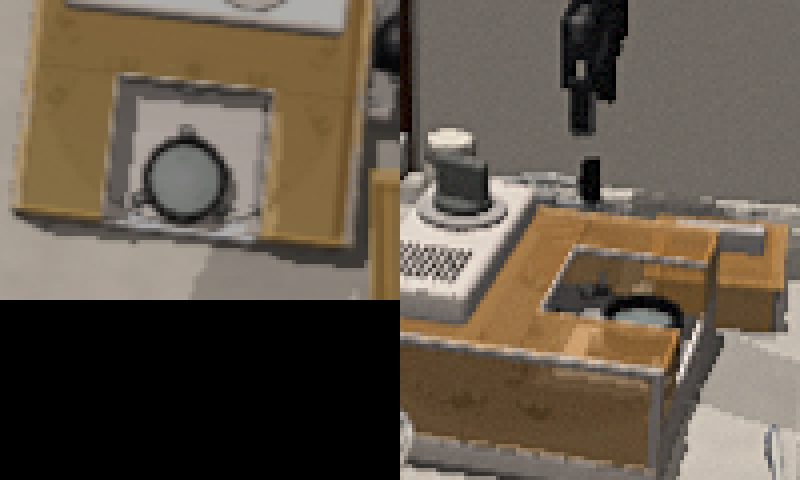

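The lens at (186,179) sits inside all three pins and looks level. I'll check its position numerically and then grip the knob.

```bash
python3 - <<'E'
from h import *
s=arm.snapshot("top")
print(at(s,((186.5)/4-.5+245,(179.5)/4-.5+170),.073))
E
```

```text
[ 0.4712127  -0.06226067  0.073     ]
```

>>> {"fn": "servo_tool", "kwargs": {
  "slide": [
    [0.007,0.01,0.06],
    [0.007,0.01,0.12],
    [0.007,0.01,0.16],
    [0.007,0.01,0.18],
    [0.007,0.01,0.18]
  ],
  "rot": [
    [0,0,0],
    [0,0,0],
    [0,0,0],
    [0,0,0],
    [0,0,0]
  ]
}}

```text
time: 9.55
tool_pos: [0.5353, -0.2436, 0.111]
ee_rot: [-3.141, 0.002, -0.085]
wrist_force: [-0.1, -0.7, -0.1]
finger_gap: 0.844
gripper_force: 0.0
```

>>> {"fn": "servo_tool", "kwargs": {
  "slide": [
    [0,0,0],
    [0,0,0],
    [0,0,0],
    [0,0,0],
    [0,0,0]
  ],
  "rot": [
    [0,0,0],
    [0,0,0],
    [0,0,0],
    [0,0,0],
    [0,0,0]
  ],
  "grip": 255,
  "grip_force": 25
}}

```text
time: 10.05
tool_pos: [0.5361, -0.2438, 0.1126]
ee_rot: [3.142, -0.001, -0.085]
wrist_force: [-0.1, 0.1, 3.4]
finger_gap: 0.193
gripper_force: 24.5
```

>>> {"fn": "servo_tool", "kwargs": {
  "slide": [
    [0,0,0],
    [0,0,0],
    [0,0,0],
    [0,0,0]
  ],
  "rot": [
    [0,0,0],
    [0,0,0],
    [0,0,0],
    [0,0,0]
  ]
}}

```text
time: 10.45
tool_pos: [0.5362, -0.2438, 0.1126]
ee_rot: [3.142, -0.001, -0.085]
wrist_force: [-1.2, 1.3, 5.1]
finger_gap: 0.198
gripper_force: 24.7
```

```bash
python3 - <<'E'
from h import *
o=arm.get_obs();print(o['tool_pos'],o['ee_rot'],o['finger_gap'],o['wrist_force'],o['ft_torque'])
E
```

```text
[ 0.53615888 -0.24377823  0.11259456] [ 3.14156283e+00 -7.78021943e-04 -8.54430774e-02] 0.19826963959265417 [-1.2409653   1.2572724   5.14874141] [0.23523952 0.1813372  0.02438472]
```

>>> {"fn": "servo_tool", "kwargs": {
  "slide": [
    [0.0078,-0.0494,0],
    [0.0306,-0.094,0],
    [0.066,-0.1294,0],
    [0.1106,-0.1522,0],
    [0.16,-0.16,0]
  ],
  "rot": [
    [0,0,0],
    [0,0,0],
    [0,0,0],
    [0,0,0],
    [0,0,0]
  ]
}}

```text
time: 10.95
tool_pos: [0.5793, -0.2056, 0.1126]
ee_rot: [-3.14, 0.001, -0.084]
wrist_force: [-1.6, -0.4, 6.1]
finger_gap: 0.194
gripper_force: 24.8
```

>>> {"fn": "servo_tool", "kwargs": {
  "slide": [
    [0.0494,0.0078,0],
    [0.094,0.0306,0],
    [0.1294,0.066,0],
    [0.1522,0.1106,0],
    [0.16,0.16,0]
  ],
  "rot": [
    [0,0,0],
    [0,0,0],
    [0,0,0],
    [0,0,0],
    [0,0,0]
  ]
}}

```text
time: 11.45
tool_pos: [0.616, -0.2498, 0.1125]
ee_rot: [-3.141, 0.0, -0.084]
wrist_force: [-4.4, 1.9, 8.4]
finger_gap: 0.197
gripper_force: 25.0
```

```bash
python3 - <<'E'
from h import *
o=arm.get_obs();print(o['tool_pos'],o['ee_rot'],o['joints'],o['finger_gap'],o['wrist_force'],o['ft_torque'])
E
```

```text
[ 0.61603553 -0.24977119  0.11254421] [-3.14064818e+00  2.87598518e-04 -8.43327673e-02] [ 0.31923884  0.78321921  0.04207913  1.5747306  -0.04318443  0.78507695
 -1.27549132] 0.19712878933175693 [-4.43631553  1.88512319  8.44126936] [ 0.4759785   0.99090715 -0.01740791]
```

Works with low forces; finishing the two turns.

>>> {"fn": "servo_tool", "kwargs": {
  "slide": [
    [-0.0078,0.0494,0],
    [-0.0306,0.094,0],
    [-0.066,0.1294,0],
    [-0.1106,0.1522,0],
    [-0.16,0.16,0]
  ],
  "rot": [
    [0,0,0],
    [0,0,0],
    [0,0,0],
    [0,0,0],
    [0,0,0]
  ]
}}

```text
time: 11.95
tool_pos: [0.5735, -0.2856, 0.1126]
ee_rot: [-3.14, -0.003, -0.085]
wrist_force: [0.9, 4.7, 4.1]
finger_gap: 0.197
gripper_force: 24.9
```

>>> {"fn": "servo_tool", "kwargs": {
  "slide": [
    [-0.0494,-0.0078,0],
    [-0.094,-0.0306,0],
    [-0.1294,-0.066,0],
    [-0.1522,-0.1106,0],
    [-0.16,-0.16,0]
  ],
  "rot": [
    [0,0,0],
    [0,0,0],
    [0,0,0],
    [0,0,0],
    [0,0,0]
  ]
}}

```text
time: 12.45
tool_pos: [0.536, -0.244, 0.1126]
ee_rot: [3.14, -0.001, -0.086]
wrist_force: [1.6, -1.9, 4.4]
finger_gap: 0.198
gripper_force: 24.9
```

>>> {"fn": "servo_tool", "kwargs": {
  "slide": [
    [0.0078,-0.0494,0],
    [0.0306,-0.094,0],
    [0.066,-0.1294,0],
    [0.1106,-0.1522,0],
    [0.16,-0.16,0]
  ],
  "rot": [
    [0,0,0],
    [0,0,0],
    [0,0,0],
    [0,0,0],
    [0,0,0]
  ]
}}

```text
time: 12.95
tool_pos: [0.5792, -0.2055, 0.1125]
ee_rot: [-3.141, 0.002, -0.084]
wrist_force: [-1.1, -2.5, 7.7]
finger_gap: 0.2
gripper_force: 25.1
```

>>> {"fn": "servo_tool", "kwargs": {
  "slide": [
    [0.0494,0.0078,0],
    [0.094,0.0306,0],
    [0.1294,0.066,0],
    [0.1522,0.1106,0],
    [0.16,0.16,0]
  ],
  "rot": [
    [0,0,0],
    [0,0,0],
    [0,0,0],
    [0,0,0],
    [0,0,0]
  ]
}}

```text
time: 13.45
tool_pos: [0.6161, -0.2487, 0.1126]
ee_rot: [-3.14, 0.001, -0.084]
wrist_force: [-2.8, 2.8, 9.8]
finger_gap: 0.196
gripper_force: 25.3
```

>>> {"fn": "servo_tool", "kwargs": {
  "slide": [
    [-0.0078,0.0494,0],
    [-0.0306,0.094,0],
    [-0.066,0.1294,0],
    [-0.1106,0.1522,0],
    [-0.16,0.16,0]
  ],
  "rot": [
    [0,0,0],
    [0,0,0],
    [0,0,0],
    [0,0,0],
    [0,0,0]
  ]
}}

```text
time: 13.95
tool_pos: [0.5734, -0.2855, 0.1126]
ee_rot: [-3.14, -0.002, -0.085]
wrist_force: [1.6, 3.2, 7.3]
finger_gap: 0.194
gripper_force: 25.1
```

>>> {"fn": "servo_tool", "kwargs": {
  "slide": [
    [-0.0494,-0.0078,0],
    [-0.094,-0.0306,0],
    [-0.1294,-0.066,0],
    [-0.1522,-0.1106,0],
    [-0.16,-0.16,0]
  ],
  "rot": [
    [0,0,0],
    [0,0,0],
    [0,0,0],
    [0,0,0],
    [0,0,0]
  ]
}}

```text
time: 14.45
tool_pos: [0.5361, -0.2434, 0.1126]
ee_rot: [3.141, -0.001, -0.086]
wrist_force: [1.8, -1.3, 4.9]
finger_gap: 0.194
gripper_force: 25.0
```

>>> {"fn": "servo_tool", "kwargs": {
  "slide": [
    [0,0,0],
    [0,0,0],
    [0,0,0],
    [0,0,0]
  ],
  "rot": [
    [0,0,0],
    [0,0,0],
    [0,0,0],
    [0,0,0]
  ]
}}

```text
time: 14.85
tool_pos: [0.5362, -0.2419, 0.1125]
ee_rot: [-3.14, 0.0, -0.084]
wrist_force: [-0.0, 1.7, 8.9]
finger_gap: 0.193
gripper_force: 25.2
```

>>> {"fn": "servo_tool", "kwargs": {
  "slide": [
    [0,0,0],
    [0,0,0],
    [0,0,0],
    [0,0,-0.05],
    [0,0,-0.15]
  ],
  "rot": [
    [0,0,0],
    [0,0,0],
    [0,0,0],
    [0,0,0],
    [0,0,0]
  ],
  "grip": 60
}}

```text
time: 15.35
tool_pos: [0.5343, -0.2431, 0.1487]
ee_rot: [-3.14, 0.004, -0.086]
wrist_force: [0.5, -0.1, 0.5]
finger_gap: 0.764
gripper_force: 0.0
```

>>> {"fn": "servo_tool", "kwargs": {
  "slide": [
    [0,0,-0.15],
    [0,0,-0.25],
    [0,0,-0.3]
  ],
  "rot": [
    [0,0,0],
    [0,0,0],
    [0,0,0]
  ],
  "grip": 0
}}

```text
time: 15.65
tool_pos: [0.5369, -0.2444, 0.2278]
ee_rot: [3.14, -0.004, -0.086]
wrist_force: [0.5, 0.0, 0.5]
finger_gap: 1.001
gripper_force: 0.0
```

```bash
cat >> h.py <<'E'
def lenses(s,x=140,y=185,w=125,h=75,k=8,z=.017):
    g=cv2.resize(cv2.cvtColor(s["frame"][y:y+h,x:x+w],cv2.COLOR_RGB2GRAY),None,fx=k,fy=k,interpolation=3)
    c=cv2.HoughCircles(cv2.GaussianBlur(g,(0,0),4),cv2.HOUGH_GRADIENT,1,100,param1=60,param2=18,minRadius=9*k,maxRadius=12*k)
    return [] if c is None else [(at(s,((u+.5)/k-.5+x,(v+.5)/k-.5+y),z).round(4).tolist(),round(float(r/k),1)) for u,v,r in c[0]]
E
python3 - <<'E'
from h import *
s=arm.snapshot("top");print(lenses(s))
o=arm.get_obs();print(o['tool_pos'],o['ee_rot'],plan([.415,.1265,.1],-.08))
a=cv2.resize(s["frame"][165:245,140:365,::-1],None,fx=3.5,fy=3.5,interpolation=3)
b=cv2.resize(s["frame"][180:240,255:335,::-1],None,fx=5,fy=5,interpolation=3)
b=np.pad(b,((0,0),(0,a.shape[1]-b.shape[1]),(0,0)));cv2.imwrite("pics/t1.png",np.vstack([a,b]))
E
```

```text
[([0.4168, 0.1259, 0.017], 10.4), ([0.4765, 0.3143, 0.017], 9.1), ([0.4242, 0.2585, 0.017], 9.2)]
[ 0.53738778 -0.24457178  0.22852598] [ 3.13983857 -0.00553958 -0.08566941] ([-0.618, -1.438, 0.508], [0.001, -0.004, -0.004])
```

View pics/t1.png

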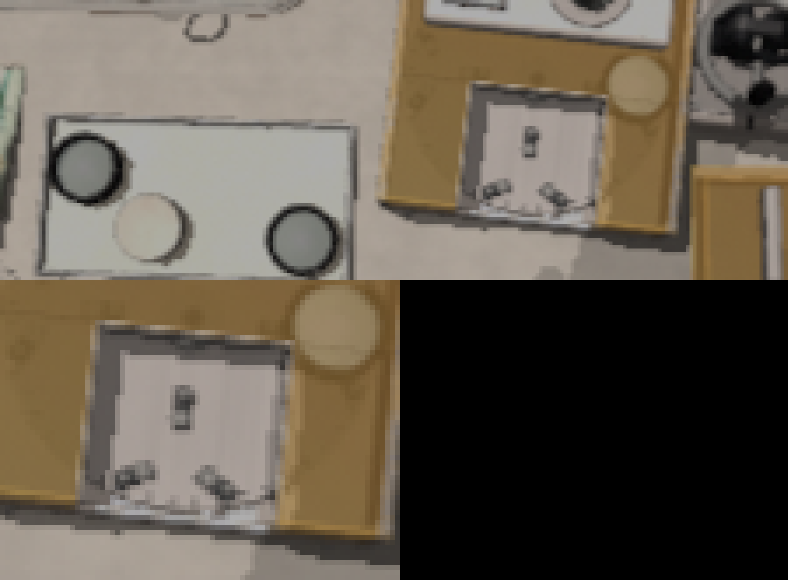

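One lens is inside at (638,85), under the shield, the nest in the window is empty, and lenses A and C haven't moved. Next is lens C.

>>> {"fn": "servo_tool", "kwargs": {
  "slide": [
    [-0.06,-0.14,0],
    [-0.13,-0.29,0],
    [-0.2,-0.44,0],
    [-0.26,-0.58,0],
    [-0.32,-0.74,0]
  ],
  "rot": [
    [0,0,0],
    [0,0,0],
    [0,0,0],
    [0,0,0],
    [0,0,0]
  ]
}}

```text
time: 16.2
tool_pos: [0.4704, -0.0518, 0.2237]
ee_rot: [3.141, 0.002, -0.087]
wrist_force: [1.3, 1.0, 0.1]
finger_gap: 1.005
gripper_force: 0.0
```

>>> {"fn": "servo_tool", "kwargs": {
  "slide": [
    [-0.06,-0.14,0],
    [-0.13,-0.29,0],
    [-0.2,-0.44,0.05],
    [-0.26,-0.6,0.15],
    [-0.3,-0.7,0.3]
  ],
  "rot": [
    [0,0,0],
    [0,0,0],
    [0,0,0],
    [0,0,0],
    [0,0,0]
  ]
}}

```text
time: 16.7
tool_pos: [0.412, 0.1314, 0.1496]
ee_rot: [-3.139, -0.003, -0.083]
wrist_force: [1.0, 0.2, -0.1]
finger_gap: 0.995
gripper_force: 0.0
```

>>> {"fn": "servo_tool", "kwargs": {
  "slide": [
    [0,0,0.05],
    [0,0,0.1],
    [0,0,0.1],
    [0,0,0.1]
  ],
  "rot": [
    [0,0,0],
    [0,0,0],
    [0,0,0],
    [0,0,0]
  ]
}}

```text
time: 17.1
tool_pos: [0.4117, 0.1278, 0.1242]
ee_rot: [3.141, 0.001, -0.086]
wrist_force: [-0.1, 0.6, 0.0]
finger_gap: 0.996
gripper_force: 0.0
```

```bash
python3 - <<'E'
from h import *
o=arm.get_obs();print(o['tool_pos'],o['ee_rot'],o["joints"],plan([.4155,.1255,.011],-.08))
E
```

```text
[0.41165541 0.1277978  0.12424133] [ 3.14082994e+00  1.38717561e-03 -8.57040223e-02] [-0.37170626  0.51405765  0.00771708  2.20782822 -0.00907736  0.4213158
 -2.01319682] ([0.017, 0.007, 0.453], [0.0, 0.001, -0.004])
```

>>> {"fn": "servo_tool", "kwargs": {
  "slide": [
    [0.017,0.007,0.12],
    [0.017,0.007,0.25],
    [0.017,0.007,0.36],
    [0.017,0.007,0.43],
    [0.017,0.007,0.455]
  ],
  "rot": [
    [0,0,0],
    [0,0,0],
    [0,0,0],
    [0,0,0],
    [0,0,0]
  ]
}}

```text
time: 17.6
tool_pos: [0.4143, 0.119, 0.0266]
ee_rot: [3.121, 0.007, -0.085]
wrist_force: [-0.7, -0.8, 0.1]
finger_gap: 1.003
gripper_force: 0.0
```

>>> {"fn": "servo_tool", "kwargs": {
  "slide": [
    [0,0,0],
    [0,0,0],
    [0,0,0],
    [0,0,0],
    [0,0,0]
  ],
  "rot": [
    [0,0,0],
    [0,0,0],
    [0,0,0],
    [0,0,0],
    [0,0,0]
  ]
}}

```text
time: 18.1
tool_pos: [0.4138, 0.1196, 0.027]
ee_rot: [3.121, 0.008, -0.084]
wrist_force: [-0.2, -0.8, 0.1]
finger_gap: 1.001
gripper_force: 0.0
```

>>> {"fn": "servo_tool", "kwargs": {
  "slide": [
    [0,0,0],
    [0,0,0],
    [0,0,0],
    [0,0,0],
    [0,0,0]
  ],
  "rot": [
    [0,0,0],
    [0,0,0],
    [0,0,0],
    [0,0,0],
    [0,0,0]
  ],
  "grip": 255,
  "grip_force": 45
}}

```text
time: 18.6
tool_pos: [0.418, 0.1285, 0.0321]
ee_rot: [3.136, -0.005, -0.076]
wrist_force: [-0.1, 1.9, 49.3]
finger_gap: 0.151
gripper_force: 23.1
```

>>> {"fn": "servo_tool", "kwargs": {
  "slide": [
    [0,0,0],
    [0,0,0],
    [0,0,0],
    [0,0,0]
  ],
  "rot": [
    [0,0,0],
    [0,0,0],
    [0,0,0],
    [0,0,0]
  ]
}}

```text
time: 19.0
tool_pos: [0.4186, 0.1267, 0.0318]
ee_rot: [3.133, -0.005, -0.078]
wrist_force: [-5.2, 9.6, 65.6]
finger_gap: 0.0
gripper_force: 32.9
```

The arm could not get down to height here, and the fingers shut above the lens. I'll lift off and check the joints.

>>> {"fn": "servo_tool", "kwargs": {
  "slide": [
    [0,0,-0.1],
    [0,0,-0.2],
    [0,0,-0.3],
    [0,0,-0.3],
    [0,0,-0.3]
  ],
  "rot": [
    [0,0,0],
    [0,0,0],
    [0,0,0],
    [0,0,0],
    [0,0,0]
  ],
  "grip": 0
}}

```text
time: 19.5
tool_pos: [0.4145, 0.1207, 0.1016]
ee_rot: [3.121, 0.008, -0.084]
wrist_force: [0.3, 0.4, -0.0]
finger_gap: 0.846
gripper_force: 0.0
```

>>> {"fn": "servo_tool", "kwargs": {
  "slide": [
    [0,0,0],
    [0,0,0],
    [0,0,0],
    [0,0,0]
  ],
  "rot": [
    [0,0,0],
    [0,0,0],
    [0,0,0],
    [0,0,0]
  ]
}}

```text
time: 19.9
tool_pos: [0.4139, 0.1209, 0.1009]
ee_rot: [3.12, 0.01, -0.084]
wrist_force: [-0.0, -0.6, 0.4]
finger_gap: 1.0
gripper_force: 0.0
```

```bash
python3 - <<'E'
from h import *
o=arm.get_obs();print(o['tool_pos'],o['ee_rot'],o["joints"],o['finger_gap'],o['wrist_force'])
s=arm.snapshot("side");crop(s,215,225,90,100,6,"c1.png")
E
```

```text
[0.41390741 0.1209106  0.10089657] [ 3.12021453  0.01018658 -0.08350725] [-0.08929671  0.59077768 -0.38931222  2.20310906  0.53210556  0.45924924
 -2.56176929] 0.9999695291890824 [-0.03712856 -0.57629034  0.43654377]
```

View pics/c1.png

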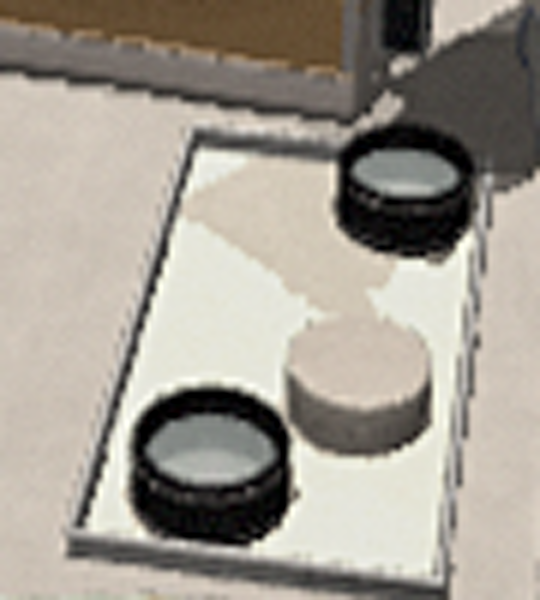

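The lens is undisturbed at about (405,190). The likely limit is joint 6 (0.23) at short reach, so I'll lean the tool about 0.09 rad, with its x axis radial.

```bash
sed -i 's/def plan(p,yaw=None,o=None):/def plan(p,yaw=None,o=None,pitch=0.):/; s/\[np.pi,0,yaw\]/[np.pi,pitch,yaw]/' h.py; python3 - <<'E'
from h import *
print(plan([.4158,.1262,.11],.29,pitch=.09))
E
```

```text
([0.005, -0.021, -0.036], [0.001, -0.048, -0.238])
```

>>> {"fn": "servo_tool", "kwargs": {
  "slide": [
    [0,-0.01,-0.03],
    [0,-0.02,-0.036],
    [0.005,-0.021,-0.036],
    [0.005,-0.021,-0.036],
    [0.005,-0.021,-0.036]
  ],
  "rot": [
    [0,-0.01,-0.06],
    [0,-0.03,-0.13],
    [0.001,-0.048,-0.19],
    [0.001,-0.048,-0.238],
    [0.001,-0.048,-0.238]
  ]
}}

```text
time: 20.45
tool_pos: [0.4161, 0.1262, 0.11]
ee_rot: [3.141, 0.09, 0.289]
wrist_force: [0.0, 0.1, -0.3]
finger_gap: 1.0
gripper_force: 0.0
```

>>> {"fn": "servo_tool", "kwargs": {
  "slide": [
    [0,0,0],
    [0,0,0],
    [0,0,0],
    [0,0,0]
  ],
  "rot": [
    [0,0,0],
    [0,0,0],
    [0,0,0],
    [0,0,0]
  ]
}}

```text
time: 20.85
tool_pos: [0.416, 0.1263, 0.1104]
ee_rot: [3.141, 0.089, 0.289]
wrist_force: [0.7, 0.5, 0.8]
finger_gap: 0.998
gripper_force: 0.0
```

```bash
python3 - <<'E'
from h import *
o=arm.get_obs();print(o['tool_pos'],o['ee_rot'],o["joints"],plan([.4158,.1262,.012],.29,pitch=.09))
E
```

```text
[0.41599858 0.12625337 0.11036717] [3.14058134 0.08937837 0.28927629] [ 0.0370514   0.63335484 -0.57507694  2.12057887  0.54688861  0.63509981
 -2.21091198] ([0.034, -0.0, 0.392], [0.001, -0.0, -0.0])
```

>>> {"fn": "servo_tool", "kwargs": {
  "slide": [
    [0.009,0,0.1],
    [0.018,0,0.2],
    [0.026,0,0.3],
    [0.031,0,0.36],
    [0.034,0,0.392]
  ],
  "rot": [
    [0,0,0],
    [0,0,0],
    [0,0,0],
    [0,0,0],
    [0,0,0]
  ]
}}

```text
time: 21.35
tool_pos: [0.4158, 0.129, 0.0114]
ee_rot: [-3.139, 0.088, 0.292]
wrist_force: [-0.6, 6.4, 5.0]
finger_gap: 1.003
gripper_force: 2.9
```

>>> {"fn": "servo_tool", "kwargs": {
  "slide": [
    [0,0,0],
    [0,0,0],
    [0,0,0]
  ],
  "rot": [
    [0,0,0],
    [0,0,0],
    [0,0,0]
  ]
}}

```text
time: 21.65
tool_pos: [0.4156, 0.129, 0.0117]
ee_rot: [-3.138, 0.088, 0.292]
wrist_force: [-1.3, 5.7, -4.3]
finger_gap: 1.0
gripper_force: 2.8
```

```bash
python3 - <<'E'
from h import *
o=arm.get_obs();print(o['tool_pos'],o['ee_rot'],o["joints"],plan([.4158,.1262,.012],.29,pitch=.09))
E
```

```text
[0.41560734 0.12902594 0.01168278] [-3.13803644  0.08782906  0.29181991] [-0.09961045  0.80309938 -0.38332115  2.16511777  0.73228558  0.39589415
 -2.36809301] ([-0.003, 0.011, -0.001], [-0.002, -0.001, 0.001])
```

>>> {"fn": "servo_tool", "kwargs": {
  "slide": [
    [0,0,0],
    [0,0,0],
    [0,0,0],
    [0,0,0],
    [0,0,0]
  ],
  "rot": [
    [0,0,0],
    [0,0,0],
    [0,0,0],
    [0,0,0],
    [0,0,0]
  ],
  "grip": 255,
  "grip_force": 45
}}

```text
time: 22.15
tool_pos: [0.4159, 0.1257, 0.0124]
ee_rot: [3.14, 0.089, 0.289]
wrist_force: [-1.0, 0.2, 4.4]
finger_gap: 0.686
gripper_force: 47.4
```

>>> {"fn": "servo_tool", "kwargs": {
  "slide": [
    [0,0,0],
    [0,0,0],
    [0,0,0],
    [0,0,0]
  ],
  "rot": [
    [0,0,0],
    [0,0,0],
    [0,0,0],
    [0,0,0]
  ]
}}

```text
time: 22.55
tool_pos: [0.4159, 0.1257, 0.0123]
ee_rot: [3.14, 0.089, 0.289]
wrist_force: [-0.5, 0.2, 5.1]
finger_gap: 0.68
gripper_force: 47.4
```

```bash
python3 - <<'E'
from h import *
o=arm.get_obs();print(o['tool_pos'],o['ee_rot'],o["wrist_force"])
s=arm.snapshot("side");crop(s,225,165,90,100,6,"c2.png")
E
```

```text
[0.41591686 0.12566599 0.01233065] [3.14005997 0.08923782 0.28908398] [-0.53680006  0.19179652  5.12163648]
```

View pics/c2.png

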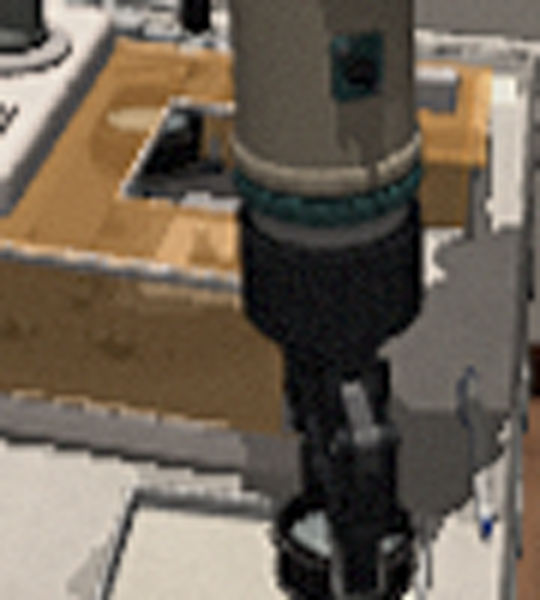

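The lens is gripped (gap 0.68). I'll lift and carry it over the window with the lean kept.

>>> {"fn": "servo_tool", "kwargs": {
  "slide": [
    [-0.009,0,-0.1],
    [-0.022,0,-0.25],
    [-0.035,0,-0.4],
    [-0.05,0,-0.55],
    [-0.055,0,-0.62]
  ],
  "rot": [
    [0,0,0],
    [0,0,0],
    [0,0,0],
    [0,0,0],
    [0,0,0]
  ]
}}

```text
time: 23.1
tool_pos: [0.4168, 0.1262, 0.1701]
ee_rot: [3.14, 0.086, 0.289]
wrist_force: [1.3, 0.5, -1.9]
finger_gap: 0.681
gripper_force: 49.3
```

>>> {"fn": "servo_tool", "kwargs": {
  "slide": [
    [0,0,0],
    [0,0,0]
  ],
  "rot": [
    [0,0,0],
    [0,0,0]
  ]
}}

```text
time: 23.3
tool_pos: [0.4158, 0.1254, 0.1672]
ee_rot: [3.14, 0.09, 0.288]
wrist_force: [0.4, -0.8, -1.1]
finger_gap: 0.682
gripper_force: 49.3
```

```bash
python3 - <<'E'
from h import *
o=arm.get_obs();print(o['tool_pos'],o['ee_rot'],o["joints"],o["finger_gap"],plan([.4706,-.0613,.165],-.08,pitch=.09))
E
```

```text
[0.41578914 0.12538572 0.16715665] [3.14000236 0.08979539 0.28841267] [ 0.11080951  0.54483614 -0.66887226  2.07291734  0.45330766  0.77073158
 -2.13123098] 0.6819492613741492 ([-0.001, 0.778, 0.01], [0.022, -0.0, 0.234])
```

>>> {"fn": "servo_tool", "kwargs": {
  "slide": [
    [0,0.15,0],
    [0,0.31,0],
    [0,0.47,0],
    [0,0.63,0],
    [0,0.778,0.01]
  ],
  "rot": [
    [0.004,0,0.047],
    [0.009,0,0.094],
    [0.013,0,0.14],
    [0.018,0,0.187],
    [0.022,0,0.234]
  ]
}}

```text
time: 23.8
tool_pos: [0.4706, -0.0625, 0.1635]
ee_rot: [-3.141, 0.092, -0.083]
wrist_force: [0.7, -0.0, -0.8]
finger_gap: 0.681
gripper_force: 49.3
```

>>> {"fn": "servo_tool", "kwargs": {
  "slide": [
    [0,0,0],
    [0,0,0],
    [0,0,0],
    [0,0,0]
  ],
  "rot": [
    [0,0,0],
    [0,0,0],
    [0,0,0],
    [0,0,0]
  ]
}}

```text
time: 24.2
tool_pos: [0.4707, -0.0587, 0.1648]
ee_rot: [-3.14, 0.091, -0.076]
wrist_force: [0.3, 1.0, -1.2]
finger_gap: 0.686
gripper_force: 49.4
```

```bash
python3 - <<'E'
from h import *
o=arm.get_obs();print(o['tool_pos'],o['ee_rot'],o["joints"],o["finger_gap"],plan([.4706,-.0613,.08],-.08,pitch=.09))
s=arm.snapshot("side");crop(s,210,120,100,90,6,"c3.png")
E
```

```text
[ 0.47073451 -0.05868037  0.16482629] [-3.14006875  0.09054582 -0.07637094] [ 0.45082636  0.57550915 -0.56699251  1.9742104   0.3999503   0.80124129
 -1.99985023] 0.685710903301263 ([0.031, 0.011, 0.338], [-0.001, 0.0, 0.002])
```

View pics/c3.png

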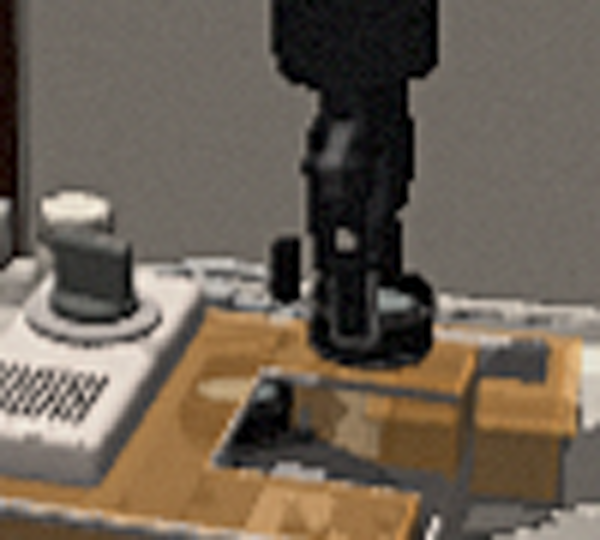

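```bash
python3 - <<'E'
from h import *
s=arm.snapshot("side")
print(at(s,(375.5/6-.5+210,320.5/6-.5+120),.1695))
print(proj(s,[[.4707,-.0587,.1695]]),(375.5/6-.5+210,320.5/6-.5+120))
E
```

```text
[ 0.46698747 -0.05573441  0.1695    ]
[[270.89727612 172.38129545]] (272.0833333333333, 172.91666666666666)
```

>>> {"fn": "servo_tool", "kwargs": {
  "slide": [
    [0.012,0.011,0.08],
    [0.019,0.011,0.16],
    [0.027,0.011,0.24],
    [0.034,0.011,0.31],
    [0.036,0.011,0.338]
  ],
  "rot": [
    [0,0,0],
    [0,0,0],
    [0,0,0],
    [0,0,0],
    [0,0,0]
  ]
}}

```text
time: 24.8
tool_pos: [0.4716, -0.0624, 0.079]
ee_rot: [-3.141, 0.092, -0.078]
wrist_force: [-0.7, -0.7, -1.4]
finger_gap: 0.683
gripper_force: 49.4
```

>>> {"fn": "servo_tool", "kwargs": {
  "slide": [
    [0,0,0],
    [0.001,0,0.01],
    [0.002,0,0.02],
    [0.003,0,0.03],
    [0.003,0,0.04]
  ],
  "rot": [
    [0,0,0],
    [0,0,0],
    [0,0,0],
    [0,0,0],
    [0,0,0]
  ]
}}

```text
time: 25.3
tool_pos: [0.4726, -0.0631, 0.0704]
ee_rot: [-3.141, 0.089, -0.08]
wrist_force: [0.1, -0.1, -1.1]
finger_gap: 0.682
gripper_force: 49.4
```

```bash
python3 - <<'E'
from h import *
o=arm.get_obs();print(o['tool_pos'],o['ee_rot'],o["finger_gap"],o["wrist_force"],plan([.4718,-.0613,.068],-.08,pitch=.09))
E
```

```text
[ 0.47262549 -0.06309726  0.07039473] [-3.14078789  0.08856544 -0.07973856] 0.6820130616704381 [ 0.11307476 -0.06090214 -1.10685011] ([-0.003, -0.007, 0.01], [-0.0, -0.001, 0.0])
```

>>> {"fn": "servo_tool", "kwargs": {
  "slide": [
    [-0.001,-0.004,0],
    [-0.002,-0.007,0.004],
    [-0.002,-0.007,0.009],
    [-0.002,-0.007,0.009],
    [-0.002,-0.007,0.009]
  ],
  "rot": [
    [0,0,0],
    [0,0,0],
    [0,0,0],
    [0,0,0],
    [0,0,0]
  ]
}}

```text
time: 25.8
tool_pos: [0.4718, -0.061, 0.0682]
ee_rot: [-3.141, 0.089, -0.079]
wrist_force: [-0.9, 1.5, 1.7]
finger_gap: 0.681
gripper_force: 49.9
```

>>> {"fn": "servo_tool", "kwargs": {
  "slide": [
    [0,0,0],
    [0,0,0],
    [0,0,0],
    [0,0,0],
    [0,0,0]
  ],
  "rot": [
    [0,0,0],
    [0,0,0],
    [0,0,0],
    [0,0,0],
    [0,0,0]
  ],
  "grip": 40
}}

```text
time: 26.3
tool_pos: [0.4717, -0.0613, 0.068]
ee_rot: [-3.141, 0.09, -0.08]
wrist_force: [-0.0, -0.7, -1.1]
finger_gap: 0.844
gripper_force: 0.0
```

>>> {"fn": "servo_tool", "kwargs": {
  "slide": [
    [-0.005,0,-0.06],
    [-0.016,0,-0.18],
    [-0.026,0,-0.3],
    [-0.037,0,-0.42],
    [-0.04,0,-0.45]
  ],
  "rot": [
    [0,0,0],
    [0,0,0],
    [0,0,0],
    [0,0,0],
    [0,0,0]
  ]
}}

```text
time: 26.8
tool_pos: [0.4735, -0.0612, 0.1836]
ee_rot: [-3.141, 0.084, -0.08]
wrist_force: [0.3, -1.0, -0.6]
finger_gap: 0.846
gripper_force: 0.0
```

```bash
python3 - <<'E'
from h import *
o=arm.get_obs();print(o['tool_pos'],o['ee_rot'],o['finger_gap'],plan([.536,-.2420,.16],-.085))
E
```

```text
[ 0.47353154 -0.06117135  0.18361048] [-3.14087478  0.08441669 -0.07965374] 0.8463082591884541 ([0.314, 0.701, 0.068], [-0.0, 0.054, 0.003])
```

>>> {"fn": "servo_tool", "kwargs": {
  "slide": [
    [0.08,0.17,0],
    [0.16,0.35,0],
    [0.24,0.52,0],
    [0.316,0.66,0.02],
    [0.316,0.7,0.068]
  ],
  "rot": [
    [0,0.01,0],
    [0,0.02,0],
    [0,0.04,0],
    [0,0.057,0],
    [0,0.057,0]
  ]
}}

```text
time: 27.3
tool_pos: [0.5355, -0.2477, 0.156]
ee_rot: [3.139, -0.003, -0.086]
wrist_force: [-0.7, 0.4, -0.3]
finger_gap: 0.846
gripper_force: 0.0
```

>>> {"fn": "servo_tool", "kwargs": {
  "slide": [
    [0,0,0],
    [0,0,0],
    [0,0,0]
  ],
  "rot": [
    [0,0,0],
    [0,0,0],
    [0,0,0]
  ]
}}

```text
time: 27.6
tool_pos: [0.5352, -0.2396, 0.1572]
ee_rot: [-3.14, -0.0, -0.077]
wrist_force: [0.4, 0.3, 1.3]
finger_gap: 0.84
gripper_force: 0.0
```

```bash
python3 - <<'E'
from h import *
o=arm.get_obs();print(o['tool_pos'],o['ee_rot'],o["joints"],plan([.536,-.2425,.112],-.08))
s=arm.snapshot("top");print(lenses(s,262,190,55,50,8,.073), lenses(s))
s2=arm.snapshot("side")
a=cv2.resize(s["frame"][170:245,245:345,::-1],None,fx=4,fy=4,interpolation=3);b=cv2.resize(s2["frame"][120:240,210:310,::-1],None,fx=4,fy=4,interpolation=3)
H=max(a.shape[0],b.shape[0]);pad=lambda i:np.pad(i,((0,H-i.shape[0]),(0,0),(0,0)))
cv2.imwrite("pics/seat2.png",np.hstack([pad(a),pad(b)]))
E
```

```text
[ 0.53516391 -0.23955263  0.15715783] [-3.13964024e+00 -1.67913563e-04 -7.65437617e-02] [ 0.71612832  0.6807877  -0.54862855  1.76351192  0.45901874  0.82816668
 -1.69724549] ([0.004, 0.012, 0.181], [-0.001, -0.0, 0.002])
[([0.474, -0.0612, 0.073], 10.4)] [([0.4728, 0.3133, 0.017], 10.4), ([0.4253, 0.2589, 0.017], 9.5)]
```

View pics/seat2.png

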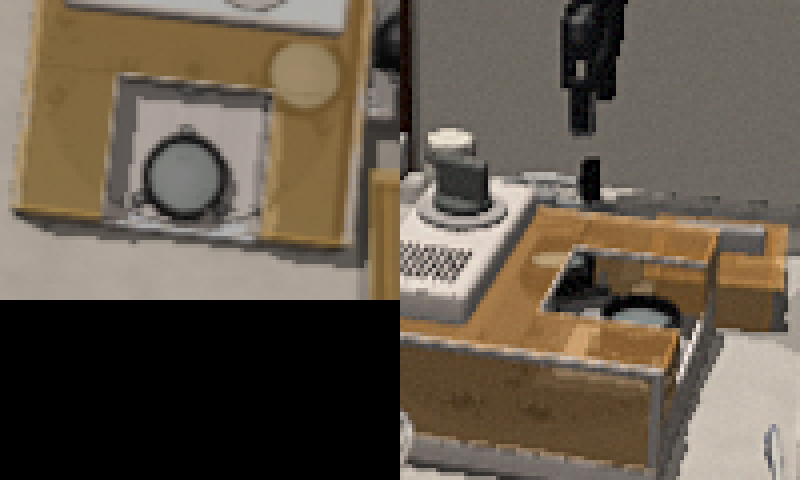

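The lens sits inside the pins: centre (186,176), about 2 mm nearer the rear pin, which the nest's play allows. It looks level in the side view. Now the handwheel.

>>> {"fn": "servo_tool", "kwargs": {
  "slide": [
    [0.004,0.01,0.06],
    [0.004,0.01,0.12],
    [0.004,0.01,0.16],
    [0.004,0.01,0.18],
    [0.004,0.01,0.18]
  ],
  "rot": [
    [0,0,0],
    [0,0,0],
    [0,0,0],
    [0,0,0],
    [0,0,0]
  ]
}}

```text
time: 28.2
tool_pos: [0.5349, -0.244, 0.1105]
ee_rot: [-3.14, 0.002, -0.079]
wrist_force: [-0.4, 0.6, 0.1]
finger_gap: 0.843
gripper_force: 0.0
```

>>> {"fn": "servo_tool", "kwargs": {
  "slide": [
    [0,0,0],
    [0,0,0],
    [0,0,0],
    [0,0,0],
    [0,0,0]
  ],
  "rot": [
    [0,0,0],
    [0,0,0],
    [0,0,0],
    [0,0,0],
    [0,0,0]
  ],
  "grip": 255,
  "grip_force": 25
}}

```text
time: 28.7
tool_pos: [0.536, -0.2443, 0.1124]
ee_rot: [-3.141, -0.001, -0.08]
wrist_force: [-1.1, 0.1, 3.3]
finger_gap: 0.188
gripper_force: 24.6
```

>>> {"fn": "servo_tool", "kwargs": {
  "slide": [
    [0,0,0],
    [0,0,0],
    [0,0,0],
    [0,0,0]
  ],
  "rot": [
    [0,0,0],
    [0,0,0],
    [0,0,0],
    [0,0,0]
  ]
}}

```text
time: 29.1
tool_pos: [0.536, -0.2443, 0.1123]
ee_rot: [-3.141, -0.001, -0.08]
wrist_force: [-1.0, 1.3, 5.7]
finger_gap: 0.198
gripper_force: 24.8
```

```bash
python3 - <<'E'
from h import *
o=arm.get_obs();print(o['tool_pos'],o['ee_rot'],o['finger_gap'],o['wrist_force'],o['ft_torque'])
E
```

```text
[ 0.53602201 -0.24432719  0.11233906] [-3.14090041e+00 -8.83054428e-04 -7.95061253e-02] 0.19777758871439885 [-1.04884505  1.30494893  5.65573203] [ 0.20069394  0.13979799 -0.00090149]
```

>>> {"fn": "servo_tool", "kwargs": {
  "slide": [
    [0.0078,-0.0494,0],
    [0.0306,-0.094,0],
    [0.066,-0.1294,0],
    [0.1106,-0.1522,0],
    [0.16,-0.16,0]
  ],
  "rot": [
    [0,0,0],
    [0,0,0],
    [0,0,0],
    [0,0,0],
    [0,0,0]
  ]
}}

```text
time: 29.6
tool_pos: [0.5787, -0.2056, 0.1123]
ee_rot: [-3.139, 0.001, -0.078]
wrist_force: [-1.6, 1.2, 6.9]
finger_gap: 0.197
gripper_force: 24.8
```

>>> {"fn": "servo_tool", "kwargs": {
  "slide": [
    [0.0494,0.0078,0],
    [0.094,0.0306,0],
    [0.1294,0.066,0],
    [0.1522,0.1106,0],
    [0.16,0.16,0]
  ],
  "rot": [
    [0,0,0],
    [0,0,0],
    [0,0,0],
    [0,0,0],
    [0,0,0]
  ]
}}

```text
time: 30.1
tool_pos: [0.6159, -0.2502, 0.1123]
ee_rot: [-3.14, 0.0, -0.079]
wrist_force: [-3.8, 2.7, 8.4]
finger_gap: 0.198
gripper_force: 25.0
```

>>> {"fn": "servo_tool", "kwargs": {
  "slide": [
    [-0.0078,0.0494,0],
    [-0.0306,0.094,0],
    [-0.066,0.1294,0],
    [-0.1106,0.1522,0],
    [-0.16,0.16,0]
  ],
  "rot": [
    [0,0,0],
    [0,0,0],
    [0,0,0],
    [0,0,0],
    [0,0,0]
  ]
}}

```text
time: 30.6
tool_pos: [0.5735, -0.2856, 0.1124]
ee_rot: [-3.138, -0.003, -0.079]
wrist_force: [1.3, 5.5, 4.1]
finger_gap: 0.194
gripper_force: 24.8
```

>>> {"fn": "servo_tool", "kwargs": {
  "slide": [
    [-0.0494,-0.0078,0],
    [-0.094,-0.0306,0],
    [-0.1294,-0.066,0],
    [-0.1522,-0.1106,0],
    [-0.16,-0.16,0]
  ],
  "rot": [
    [0,0,0],
    [0,0,0],
    [0,0,0],
    [0,0,0],
    [0,0,0]
  ]
}}

```text
time: 31.1
tool_pos: [0.5359, -0.2449, 0.1123]
ee_rot: [3.141, -0.001, -0.081]
wrist_force: [2.9, -2.3, 3.3]
finger_gap: 0.198
gripper_force: 24.8
```

>>> {"fn": "servo_tool", "kwargs": {
  "slide": [
    [0.0078,-0.0494,0],
    [0.0306,-0.094,0],
    [0.066,-0.1294,0],
    [0.1106,-0.1522,0],
    [0.16,-0.16,0]
  ],
  "rot": [
    [0,0,0],
    [0,0,0],
    [0,0,0],
    [0,0,0],
    [0,0,0]
  ]
}}

```text
time: 31.6
tool_pos: [0.5784, -0.2055, 0.1123]
ee_rot: [-3.14, 0.002, -0.078]
wrist_force: [-1.3, -1.5, 7.9]
finger_gap: 0.195
gripper_force: 25.1
```

>>> {"fn": "servo_tool", "kwargs": {
  "slide": [
    [0.0494,0.0078,0],
    [0.094,0.0306,0],
    [0.1294,0.066,0],
    [0.1522,0.1106,0],
    [0.16,0.16,0]
  ],
  "rot": [
    [0,0,0],
    [0,0,0],
    [0,0,0],
    [0,0,0],
    [0,0,0]
  ]
}}

```text
time: 32.1
tool_pos: [0.616, -0.2489, 0.1123]
ee_rot: [-3.139, 0.001, -0.078]
wrist_force: [-2.8, 1.8, 8.9]
finger_gap: 0.195
gripper_force: 25.2
```

>>> {"fn": "servo_tool", "kwargs": {
  "slide": [
    [-0.0078,0.0494,0],
    [-0.0306,0.094,0],
    [-0.066,0.1294,0],
    [-0.1106,0.1522,0],
    [-0.16,0.16,0]
  ],
  "rot": [
    [0,0,0],
    [0,0,0],
    [0,0,0],
    [0,0,0],
    [0,0,0]
  ]
}}

```text
time: 32.6
tool_pos: [0.5733, -0.2855, 0.1124]
ee_rot: [-3.139, -0.002, -0.079]
wrist_force: [2.8, 4.7, 5.2]
finger_gap: 0.192
gripper_force: 25.0
```

>>> {"fn": "servo_tool", "kwargs": {
  "slide": [
    [-0.0494,-0.0078,0],
    [-0.094,-0.0306,0],
    [-0.1294,-0.066,0],
    [-0.1522,-0.1106,0],
    [-0.16,-0.16,0]
  ],
  "rot": [
    [0,0,0],
    [0,0,0],
    [0,0,0],
    [0,0,0],
    [0,0,0]
  ]
}}

```text
time: 33.1
tool_pos: [0.5359, -0.2441, 0.1123]
ee_rot: [3.141, -0.001, -0.08]
wrist_force: [2.8, -1.5, 5.7]
finger_gap: 0.19
gripper_force: 25.0
```

>>> {"fn": "servo_tool", "kwargs": {
  "slide": [
    [0,0,0],
    [0,0,0],
    [0,0,0],
    [0,0,0]
  ],
  "rot": [
    [0,0,0],
    [0,0,0],
    [0,0,0],
    [0,0,0]
  ]
}}

```text
time: 33.5
tool_pos: [0.536, -0.2435, 0.1123]
ee_rot: [-3.14, 0.0, -0.079]
wrist_force: [0.7, 1.9, 7.4]
finger_gap: 0.194
gripper_force: 25.3
```

>>> {"fn": "servo_tool", "kwargs": {
  "slide": [
    [0,0,0],
    [0,0,0],
    [0,0,0],
    [0,0,-0.05],
    [0,0,-0.15]
  ],
  "rot": [
    [0,0,0],
    [0,0,0],
    [0,0,0],
    [0,0,0],
    [0,0,0]
  ],
  "grip": 60
}}

```text
time: 34.0
tool_pos: [0.534, -0.2441, 0.1484]
ee_rot: [-3.139, 0.004, -0.079]
wrist_force: [0.9, -0.9, 0.2]
finger_gap: 0.766
gripper_force: 0.0
```

>>> {"fn": "servo_tool", "kwargs": {
  "slide": [
    [0,0,-0.15],
    [0,0,-0.25],
    [0,0,-0.3],
    [0,0,-0.3]
  ],
  "rot": [
    [0,0,0],
    [0,0,0],
    [0,0,0],
    [0,0,0]
  ],
  "grip": 30
}}

```text
time: 34.4
tool_pos: [0.5365, -0.2448, 0.2263]
ee_rot: [3.141, -0.003, -0.08]
wrist_force: [-0.3, 0.4, 0.0]
finger_gap: 0.882
gripper_force: 0.0
```

```bash
python3 - <<'E'
from h import *
s=arm.snapshot("top");print(lenses(s))
o=arm.get_obs();print(o['tool_pos'],o['ee_rot'],o["joints"],plan([.472,.3128,.13],-.08))
a=cv2.resize(s["frame"][165:245,140:365,::-1],None,fx=3.5,fy=3.5,interpolation=3);cv2.imwrite("pics/t2.png",a)
E
```

```text
[([0.4691, 0.3116, 0.017], 9.4), ([0.4249, 0.2582, 0.017], 9.3)]
[ 0.53548169 -0.24470818  0.22459159] [-3.14131030e+00 -4.71013866e-04 -7.98749184e-02] [ 0.75196101  0.60453326 -0.59316039  1.69126974  0.39558486  0.96774833
 -1.63754413] ([-0.431, -2.203, 0.379], [-0.0, -0.0, 0.0])
```

View pics/t2.png

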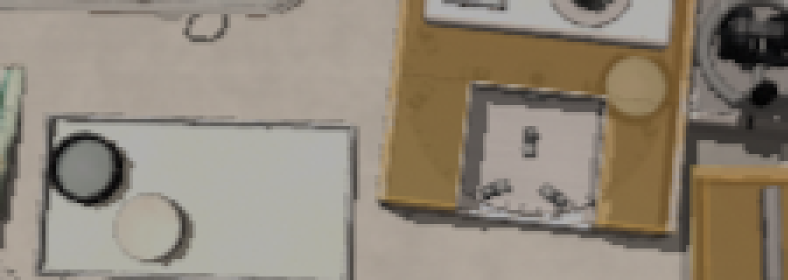

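The second lens is inside at (636,85), the next empty nest stands in the window, and lens A is unmoved at (86,168). My picture budget is now used up, so I'll work from numbers from here. Next is lens A.

>>> {"fn": "servo_tool", "kwargs": {
  "slide": [
    [-0.03,-0.16,0],
    [-0.06,-0.32,0],
    [-0.1,-0.48,0],
    [-0.13,-0.64,0],
    [-0.16,-0.8,0]
  ],
  "rot": [
    [0,0,0],
    [0,0,0],
    [0,0,0],
    [0,0,0],
    [0,0,0]
  ]
}}

```text
time: 34.95
tool_pos: [0.51, -0.0407, 0.2228]
ee_rot: [-3.141, 0.003, -0.08]
wrist_force: [1.5, 0.7, 0.3]
finger_gap: 0.884
gripper_force: 0.0
```

>>> {"fn": "servo_tool", "kwargs": {
  "slide": [
    [-0.03,-0.16,0],
    [-0.06,-0.32,0],
    [-0.1,-0.48,0],
    [-0.13,-0.64,0],
    [-0.16,-0.8,0]
  ],
  "rot": [
    [0,0,0],
    [0,0,0],
    [0,0,0],
    [0,0,0],
    [0,0,0]
  ]
}}

```text
time: 35.45
tool_pos: [0.4862, 0.1615, 0.223]
ee_rot: [3.141, 0.003, -0.08]
wrist_force: [0.2, -0.5, -0.2]
finger_gap: 0.882
gripper_force: 0.0
```

>>> {"fn": "servo_tool", "kwargs": {
  "slide": [
    [-0.02,-0.12,0.06],
    [-0.05,-0.24,0.14],
    [-0.08,-0.36,0.22],
    [-0.1,-0.48,0.3],
    [-0.11,-0.603,0.379]
  ],
  "rot": [
    [0,0,0],
    [0,0,0],
    [0,0,0],
    [0,0,0],
    [0,0,0]
  ]
}}

```text
time: 35.95
tool_pos: [0.4706, 0.3132, 0.1273]
ee_rot: [3.14, 0.003, -0.079]
wrist_force: [0.1, 1.0, 0.7]
finger_gap: 0.881
gripper_force: 0.0
```

>>> {"fn": "servo_tool", "kwargs": {
  "slide": [
    [0,0,0],
    [0,0,0],
    [0,0,0],
    [0,0,0]
  ],
  "rot": [
    [0,0,0],
    [0,0,0],
    [0,0,0],
    [0,0,0]
  ]
}}

```text
time: 36.35
tool_pos: [0.4728, 0.3115, 0.1302]
ee_rot: [3.142, -0.0, -0.082]
wrist_force: [0.5, -0.3, 0.2]
finger_gap: 0.882
gripper_force: 0.0
```

```bash
python3 - <<'E'
from h import *
o=arm.get_obs();print(o['tool_pos'],o['ee_rot'],o["joints"],plan([.472,.3128,.011],-.08))
E
```

```text
[0.47283351 0.31153032 0.13019226] [ 3.14155365e+00 -4.66045877e-04 -8.16369898e-02] [-0.30474766  0.68897943 -0.51453845  1.84127664  0.48410162  0.73823698
 -2.7394841 ] ([-0.004, -0.005, 0.477], [0.0, -0.0, -0.001])
```

>>> {"fn": "servo_tool", "kwargs": {
  "slide": [
    [-0.003,-0.003,0.08],
    [-0.003,-0.003,0.18],
    [-0.003,-0.003,0.28],
    [-0.003,-0.003,0.37],
    [-0.003,-0.003,0.44]
  ],
  "rot": [
    [0,0,-0.07],
    [0,0,-0.14],
    [0,0,-0.146],
    [0,0,-0.146],
    [0,0,-0.146]
  ]
}}

```text
time: 36.85
tool_pos: [0.4721, 0.3124, 0.0193]
ee_rot: [-3.142, -0.0, 0.148]
wrist_force: [-0.6, -0.8, 0.8]
finger_gap: 0.886
gripper_force: 0.0
```

>>> {"fn": "servo_tool", "kwargs": {
  "slide": [
    [0,0,0],
    [0,0,0],
    [0,0,0]
  ],
  "rot": [
    [0,0,0],
    [0,0,0],
    [0,0,0]
  ]
}}

```text
time: 37.15
tool_pos: [0.4725, 0.3142, 0.0213]
ee_rot: [-3.14, -0.002, 0.149]
wrist_force: [0.9, 0.4, 0.0]
finger_gap: 0.885
gripper_force: 0.0
```

```bash
python3 - <<'E'
from h import *
o=arm.get_obs();print(o['tool_pos'],o['ee_rot'],o["joints"],o["wrist_force"],o["gripper_force"],plan([.472,.3128,.011],.15))
E
```

```text
[0.47249519 0.31423314 0.02133586] [-3.13986259e+00 -2.16108182e-03  1.49007040e-01] [-0.3546807   0.85675939 -0.44579314  1.88938962  0.67571997  0.5471797
 -2.67912292] [0.90184276 0.40483104 0.0295873 ] 0.0 ([-0.003, 0.005, 0.041], [-0.001, -0.001, -0.001])
```

>>> {"fn": "servo_tool", "kwargs": {
  "slide": [
    [-0.002,0.005,0.02],
    [-0.002,0.005,0.04],
    [-0.002,0.005,0.041],
    [-0.002,0.005,0.041]
  ],
  "rot": [
    [0,0,0],
    [0,0,0],
    [0,0,0],
    [0,0,0]
  ]
}}

```text
time: 37.55
tool_pos: [0.4712, 0.3126, 0.0096]
ee_rot: [-3.141, 0.0, 0.15]
wrist_force: [0.3, 0.0, -0.0]
finger_gap: 0.879
gripper_force: 0.0
```

>>> {"fn": "servo_tool", "kwargs": {
  "slide": [
    [0,0,0],
    [0,0,0],
    [0,0,0],
    [0,0,0],
    [0,0,0]
  ],
  "rot": [
    [0,0,0],
    [0,0,0],
    [0,0,0],
    [0,0,0],
    [0,0,0]
  ],
  "grip": 255,
  "grip_force": 45
}}

```text
time: 38.05
tool_pos: [0.4713, 0.3129, 0.0102]
ee_rot: [-3.141, -0.001, 0.15]
wrist_force: [-1.8, -0.2, 5.6]
finger_gap: 0.683
gripper_force: 48.4
```

>>> {"fn": "servo_tool", "kwargs": {
  "slide": [
    [0,0,0],
    [0,0,0],
    [0,0,0],
    [0,0,0]
  ],
  "rot": [
    [0,0,0],
    [0,0,0],
    [0,0,0],
    [0,0,0]
  ]
}}

```text
time: 38.45
tool_pos: [0.4713, 0.3129, 0.0102]
ee_rot: [-3.141, -0.001, 0.15]
wrist_force: [-1.1, -0.1, 5.0]
finger_gap: 0.69
gripper_force: 48.4
```

>>> {"fn": "servo_tool", "kwargs": {
  "slide": [
    [0,0,-0.1],
    [0,0,-0.25],
    [0,0,-0.4],
    [0,0.03,-0.52],
    [0,0.12,-0.62]
  ],
  "rot": [
    [0,0,0],
    [0,0,0],
    [0,0,0],
    [0,0,0],
    [0,0,0]
  ]
}}

```text
time: 38.95
tool_pos: [0.4754, 0.2856, 0.1666]
ee_rot: [-3.137, -0.002, 0.153]
wrist_force: [0.8, -0.2, -1.4]
finger_gap: 0.686
gripper_force: 49.0
```

>>> {"fn": "servo_tool", "kwargs": {
  "slide": [
    [0,0.15,0],
    [0,0.3,0],
    [0,0.45,0],
    [-0.04,0.6,0],
    [-0.08,0.75,0]
  ],
  "rot": [
    [0,0,0.04],
    [0,0,0.08],
    [0,0,0.12],
    [0,0,0.146],
    [0,0,0.146]
  ]
}}

```text
time: 39.45
tool_pos: [0.4837, 0.0929, 0.1643]
ee_rot: [-3.141, 0.0, -0.081]
wrist_force: [1.6, -0.2, -2.4]
finger_gap: 0.681
gripper_force: 49.1
```

>>> {"fn": "servo_tool", "kwargs": {
  "slide": [
    [0,0.12,0],
    [0,0.24,0],
    [0,0.36,0],
    [0,0.45,0],
    [0,0.5,0]
  ],
  "rot": [
    [0,0,0],
    [0,0,0],
    [0,0,0],
    [0,0,0],
    [0,0,0]
  ]
}}

```text
time: 39.95
tool_pos: [0.4733, -0.0325, 0.1641]
ee_rot: [3.141, 0.001, -0.082]
wrist_force: [0.1, -0.3, -1.6]
finger_gap: 0.682
gripper_force: 49.1
```

>>> {"fn": "servo_tool", "kwargs": {
  "slide": [
    [0,0,0],
    [0,0,0],
    [0,0,0]
  ],
  "rot": [
    [0,0,0],
    [0,0,0],
    [0,0,0]
  ]
}}

```text
time: 40.25
tool_pos: [0.4743, -0.0283, 0.1646]
ee_rot: [-3.14, -0.001, -0.077]
wrist_force: [-0.5, 0.6, -1.5]
finger_gap: 0.688
gripper_force: 49.1
```

```bash
python3 - <<'E'
from h import *
o=arm.get_obs();print(o['tool_pos'],o['ee_rot'],o["joints"],o["finger_gap"],plan([.471,-.0613,.125],-.08))
E
```

```text
[ 0.47431871 -0.02831811  0.16460073] [-3.13962106e+00 -5.83475103e-04 -7.72456672e-02] [ 0.41738344  0.542152   -0.5981945   2.05191941  0.47502628  0.68349157
 -2.13822137] 0.687675787002667 ([-0.003, 0.133, 0.158], [-0.001, -0.0, 0.002])
```

>>> {"fn": "servo_tool", "kwargs": {
  "slide": [
    [-0.003,0.05,0.03],
    [-0.003,0.1,0.08],
    [-0.003,0.133,0.12],
    [-0.003,0.133,0.15],
    [-0.003,0.133,0.158]
  ],
  "rot": [
    [0,0,0],
    [0,0,0],
    [0,0,0],
    [0,0,0],
    [0,0,0]
  ]
}}

```text
time: 40.75
tool_pos: [0.4698, -0.0633, 0.1236]
ee_rot: [-3.14, 0.002, -0.08]
wrist_force: [-0.3, 0.8, -1.8]
finger_gap: 0.683
gripper_force: 49.1
```

>>> {"fn": "servo_tool", "kwargs": {
  "slide": [
    [0,0,0],
    [0,0,0],
    [0,0,0],
    [0,0,0]
  ],
  "rot": [
    [0,0,0],
    [0,0,0],
    [0,0,0],
    [0,0,0]
  ]
}}

```text
time: 41.15
tool_pos: [0.4709, -0.0629, 0.1253]
ee_rot: [-3.141, -0.001, -0.079]
wrist_force: [0.3, -0.0, -1.7]
finger_gap: 0.689
gripper_force: 49.1
```

```bash
python3 - <<'E'
from h import *
o=arm.get_obs();p=o['tool_pos'];print(p,o['ee_rot'],o["finger_gap"],plan([.4706,-.0613,.075],-.08))
s=arm.snapshot("side");g=cv2.cvtColor(s["frame"],cv2.COLOR_RGB2GRAY)
c=proj(s,[p+[0,0,.0068]])[0];print(c)
for v in range(int(c[1])-8,int(c[1])+10):
    r=g[v,int(c[0])-18:int(c[0])+19]; print(v,' '.join(f"{x:3d}" for x in r))
print(int(c[0])-18)
E
```

```text
[ 0.47090251 -0.06291972  0.12529937] [-3.14077291e+00 -8.53313702e-04 -7.92177035e-02] 0.689143921564907 ([-0.002, -0.006, 0.201], [-0.001, -0.001, 0.0])
[270.42038935 183.5453449 ]
175 119 116 114 121 112 104 115 120 120 131 143  64  16  18  12  15  10  14  15  14  11  18  16   3   4 124 152 174 178 171 180 185 168 173 178 167 162
176 122 117 128 131 104  98 107 122 130 132 107  39   9  24  23  25  23  21  18  19  17  18  10   1   0  74 104 151 155 155 159 165 165 163 171 174 176
177 134 116 122 118  98  97 118 124 124 123  61  16   8  23  19  10  23  23  13  12  15  10  12  14   0   0  33  75 104 125 128 124 128 124 136 146 150
178 124 116 117 104 114 120 126 123 135  83  22   2   0  43  32  17   3   5  10  28  43  23   3   7   1   9   0   0  45 120 126 120 123 122 121 124 127
179 102 111 106 108 123 128 129 129 125  46   0   3   0  47  34  11   1  20   5  15  59  38  75  40   0   0   2   0   1  83 115 117 113 116 115 119 143
180  98 101  92  96 104 120 122 131 114  40  10  32 118  91  41  13   7   9   5  28  62  97 130 118 113  66  13   3   1  47 111 111 113 107 109 127 149
181  
[... 1122 characters left out ...]
  43  46  34  34  64  62  24   1  10  11  15   1   6   5  99 113 107 107  97  79  58  56
189  24  26  25  10   7  11   7  31  62  32  50  38   3  34  44  46  56  51  48  66  45   7  11   0  24   0   0  30  54 113 118 115 118 111  78  58  54
190   0   2  15   2   1   0   0  41  73  69  67  33  48  71  32  19  25  31  24  40  15   2   5   1  28  46  33  41  74  88  90  95  97  99  74  56  58
191   3  15  12   5   0   0  13  39  67  57  56  62  70  60  22  18  42  27  25  30  28  34  34  30  30  36  34  66  80  75  79  74  78  80  64  61  53
192   3  13   3  15   6  26  29  34  40  29  38  79  88  78  72  85  62  31  22  26  26  35  38  37  66  64  69  84  80  80  76  78  76  80  67  67  60
252
```

>>> {"fn": "servo_tool", "kwargs": {
  "slide": [
    [-0.002,-0.006,0.04],
    [-0.002,-0.006,0.08],
    [-0.002,-0.006,0.12],
    [-0.002,-0.006,0.16],
    [-0.002,-0.006,0.185]
  ],
  "rot": [
    [0,0,0],
    [0,0,0],
    [0,0,0],
    [0,0,0],
    [0,0,0]
  ]
}}

```text
time: 41.7
tool_pos: [0.4696, -0.0615, 0.0773]
ee_rot: [-3.141, 0.002, -0.079]
wrist_force: [0.5, -0.7, -1.4]
finger_gap: 0.684
gripper_force: 49.1
```

>>> {"fn": "servo_tool", "kwargs": {
  "slide": [
    [0,0,0.01],
    [0,0,0.02],
    [0,0,0.028],
    [0,0,0.036],
    [0,0,0.038]
  ],
  "rot": [
    [0,0,0],
    [0,0,0],
    [0,0,0],
    [0,0,0],
    [0,0,0]
  ]
}}

```text
time: 42.2
tool_pos: [0.4704, -0.0615, 0.0692]
ee_rot: [-3.141, -0.0, -0.08]
wrist_force: [-0.1, 0.3, -1.5]
finger_gap: 0.68
gripper_force: 49.1
```

```bash
python3 - <<'E'
from h import *
o=arm.get_obs();print(o['tool_pos'],o['ee_rot'],o["finger_gap"],o["wrist_force"],plan([.4706,-.0613,.0668],-.08))
E
```

```text
[ 0.4704208  -0.06151866  0.0692353 ] [-3.14066859e+00 -4.77345049e-04 -7.96449611e-02] 0.6796372580385298 [-0.13548126  0.3392164  -1.48707062] ([0.001, -0.001, 0.01], [-0.001, -0.0, 0.0])
```

>>> {"fn": "servo_tool", "kwargs": {
  "slide": [
    [0,0,0.005],
    [0,0,0.01],
    [0,0,0.01],
    [0,0,0.01]
  ],
  "rot": [
    [0,0,0],
    [0,0,0],
    [0,0,0],
    [0,0,0]
  ]
}}

```text
time: 42.6
tool_pos: [0.4703, -0.0615, 0.0667]
ee_rot: [-3.141, -0.0, -0.08]
wrist_force: [-0.2, -0.0, -1.2]
finger_gap: 0.684
gripper_force: 49.1
```

>>> {"fn": "servo_tool", "kwargs": {
  "slide": [
    [0,0,0],
    [0,0,0],
    [0,0,0],
    [0,0,0],
    [0,0,0]
  ],
  "rot": [
    [0,0,0],
    [0,0,0],
    [0,0,0],
    [0,0,0],
    [0,0,0]
  ],
  "grip": 40
}}

```text
time: 43.1
tool_pos: [0.4703, -0.0616, 0.0668]
ee_rot: [-3.141, -0.0, -0.08]
wrist_force: [-0.3, 0.0, -1.1]
finger_gap: 0.839
gripper_force: 0.0
```

>>> {"fn": "servo_tool", "kwargs": {
  "slide": [
    [0,0,-0.06],
    [0,0,-0.18],
    [0,0,-0.3],
    [0,0,-0.42],
    [0,0,-0.45]
  ],
  "rot": [
    [0,0,0],
    [0,0,0],
    [0,0,0],
    [0,0,0],
    [0,0,0]
  ]
}}

```text
time: 43.6
tool_pos: [0.4719, -0.0615, 0.1819]
ee_rot: [-3.141, -0.005, -0.08]
wrist_force: [0.4, 0.2, -1.4]
finger_gap: 0.843
gripper_force: 0.0
```

>>> {"fn": "servo_tool", "kwargs": {
  "slide": [
    [0.08,0.17,0],
    [0.16,0.35,0],
    [0.24,0.52,0],
    [0.316,0.66,0.04],
    [0.32,0.7,0.09]
  ],
  "rot": [
    [0,0,0],
    [0,0,0],
    [0,0,0],
    [0,0,0],
    [0,0,0]
  ]
}}

```text
time: 44.1
tool_pos: [0.5372, -0.2482, 0.1554]
ee_rot: [3.14, -0.002, -0.086]
wrist_force: [-1.4, 1.0, -0.3]
finger_gap: 0.842
gripper_force: 0.0
```

>>> {"fn": "servo_tool", "kwargs": {
  "slide": [
    [0,0,0],
    [0,0,0],
    [0,0,0]
  ],
  "rot": [
    [0,0,0],
    [0,0,0],
    [0,0,0]
  ]
}}

```text
time: 44.4
tool_pos: [0.5361, -0.2401, 0.157]
ee_rot: [-3.14, -0.0, -0.077]
wrist_force: [0.6, 0.9, -0.3]
finger_gap: 0.841
gripper_force: 0.0
```

```bash
python3 - <<'E'
from h import *
o=arm.get_obs();print(o['tool_pos'],o['ee_rot'],o["joints"],plan([.536,-.2435,.112],-.08))
s=arm.snapshot("top");print(lenses(s,262,190,55,50,8,.073), lenses(s,262,190,55,50,6,.073),lenses(s))
for n in ("seat1","seat2"):
    a=cv2.imread(f"pics/{n}.png")[:300,:400]; s["frame"]=np.zeros((384,512,3),np.uint8); s["frame"][170:245,245:345]=cv2.resize(a,(100,75),interpolation=cv2.INTER_AREA)[:,:,::-1]
    print(n,lenses(s,262,190,55,50,8,.073), lenses(s,262,190,55,50,6,.073))
E
```

```text
[ 0.53613283 -0.24011113  0.15699782] [-3.13982655e+00 -1.01820138e-04 -7.65515781e-02] [ 0.74544283  0.69382523 -0.59965644  1.75964769  0.50063219  0.84578316
 -1.73394561] ([0.0, 0.014, 0.18], [-0.001, -0.0, 0.002])
[([0.4701, -0.0591, 0.073], 9.7)] [([0.4717, -0.0581, 0.073], 9.4)] [([0.4242, 0.2585, 0.017], 9.2)]
seat1 [([0.4708, -0.0616, 0.073], 10.8)] [([0.4699, -0.0619, 0.073], 11.0)]
seat2 [([0.474, -0.0612, 0.073], 10.4)] [([0.4723, -0.0624, 0.073], 11.2)]
```

```bash
python3 - <<'E'
from h import *
s=arm.snapshot("top"); cur=s["frame"][170:245,245:345,::-1]
S={n:cv2.resize(cv2.imread(f"pics/{n}.png")[:300,:400],(100,75),interpolation=cv2.INTER_AREA) for n in("seat1","seat2")}
S["cur"]=np.ascontiguousarray(cur)
up=lambda i:cv2.resize(i,None,fx=6,fy=6,interpolation=3)
t=up(S["seat1"])[33*6:57*6,34*6:59*6]
for n,i in S.items():
    r=cv2.matchTemplate(up(i)[25*6:65*6,26*6:67*6],t,cv2.TM_CCOEFF_NORMED); m=cv2.minMaxLoc(r); print(n,m[1],(np.array(m[3])/6-[8,8]).round(2))
    g=cv2.cvtColor(i,cv2.COLOR_BGR2GRAY); M=(cv2.resize(g,None,fx=6,fy=6,interpolation=3)[30*6:57*6,33*6:60*6]<60).astype(np.uint8)
    c=max(cv2.findContours(M,0,2)[0],key=cv2.contourArea); print("  ring",np.array(cv2.minEnclosingCircle(c)[0])/6+[33,30],cv2.fitEllipse(c))
g=cv2.cvtColor(S["cur"],cv2.COLOR_BGR2GRAY)
for v in range(30,58):print(v,' '.join(f"{x:3d}" for x in g[v,30:64]))
E
```

```text
seat1 1.0 [0. 0.]
  ring [47.3249588  46.02575048] ((82.58111572265625, 93.0485610961914), (124.32027435302734, 134.71926879882812), 138.6123046875)
seat2 0.9302293658256531 [0. 0.]
  ring [46.94817352 45.51392746] ((80.82349395751953, 88.49417114257812), (125.11302947998047, 128.63961791992188), 154.0461883544922)
cur 0.9547435641288757 [0. 0.]
  ring [47.05126699 45.22291311] ((83.67603302001953, 89.54840850830078), (124.21664428710938, 134.15269470214844), 135.7017822265625)
30  89  89  89  89 139 163 162 162 162 161 162 161 161 162 162 162 162 161 162 162 161 161 162 161 162 161 161 160 160 160 161 161 160 160
31  89  89  89  89 138 163 163 162 162 162 162 163 162 162 147 119 106 115 147 162 161 162 162 162 162 162 162 162 162 161 162 161 160 160
32  88  89  89  88 138 162 162 162 162 162 162 163 163 162 132  89 116 109 136 162 162 162 161 161 162 162 162 161 161 161 161 161 160 160
33  88  89  89 129 158 163 162 162 162 162 162 162 163 147 100  54  70  62  83 123 152 163 162 162 163 163 162 162 161 161 161 161 160 160
34  88  88  89 138 161 160 162 162 161 162 162 135  98  77  5
[... 2574 characters left out ...]
8 121
53 106 105 140 133 107 135 159 166 158 105  36  24  34  39  48  55  56  49  42  29  20  27  66  57  36  45  70 125 120 141 164 147 114  81
54 106 107 153 168 160 150 139 119 113 118 134 127  76  24  19  20  20  19  35  47  71  83  90  69  58  71 120 133 117 113 113 110 125 137
55 162 150 155 162 152 149 149 135 148 136 112 101  83  63  62  52  48  63  58  67  82  85  86  74  64  71 104 112 144 132 140 150 148 152
56 104 112 133 145 160 170 171 170 173 168 158 149 147 123  95  91  83  92  98  99 101 100 101  99  97  98 140 162 170 169 170 162 151 152
57  59  65  80  87  98 103 103 104 103 106 125 139 147 158 162 162 160 161 150 138 138 131 106 127 137 150 171 176 176 176 176 161 150 151
```

All three placements match within half a pixel, so this lens is seated. Cranking again.

>>> {"fn": "servo_tool", "kwargs": {
  "slide": [
    [0,0.01,0.06],
    [0,0.01,0.12],
    [0,0.01,0.16],
    [0,0.01,0.18],
    [0,0.01,0.18]
  ],
  "rot": [
    [0,0,0],
    [0,0,0],
    [0,0,0],
    [0,0,0],
    [0,0,0]
  ]
}}

```text
time: 45.0
tool_pos: [0.5352, -0.2445, 0.1103]
ee_rot: [-3.14, 0.002, -0.079]
wrist_force: [0.7, 0.6, -0.1]
finger_gap: 0.844
gripper_force: 0.0
```

>>> {"fn": "servo_tool", "kwargs": {
  "slide": [
    [0,0,0],
    [0,0,0],
    [0,0,0],
    [0,0,0],
    [0,0,0]
  ],
  "rot": [
    [0,0,0],
    [0,0,0],
    [0,0,0],
    [0,0,0],
    [0,0,0]
  ],
  "grip": 255,
  "grip_force": 25
}}

```text
time: 45.5
tool_pos: [0.5362, -0.2449, 0.1121]
ee_rot: [-3.141, -0.001, -0.08]
wrist_force: [-0.6, 0.0, 3.8]
finger_gap: 0.192
gripper_force: 24.6
```

>>> {"fn": "servo_tool", "kwargs": {
  "slide": [
    [0,0,0],
    [0,0,0],
    [0,0,0],
    [0,0,0]
  ],
  "rot": [
    [0,0,0],
    [0,0,0],
    [0,0,0],
    [0,0,0]
  ]
}}

```text
time: 45.9
tool_pos: [0.5362, -0.2448, 0.112]
ee_rot: [-3.141, -0.001, -0.08]
wrist_force: [-0.6, 0.9, 5.0]
finger_gap: 0.194
gripper_force: 24.8
```

>>> {"fn": "servo_tool", "kwargs": {
  "slide": [
    [0.0078,-0.0494,0],
    [0.0306,-0.094,0],
    [0.066,-0.1294,0],
    [0.1106,-0.1522,0],
    [0.16,-0.16,0]
  ],
  "rot": [
    [0,0,0],
    [0,0,0],
    [0,0,0],
    [0,0,0],
    [0,0,0]
  ]
}}

```text
time: 46.4
tool_pos: [0.5789, -0.2056, 0.1121]
ee_rot: [-3.139, 0.001, -0.078]
wrist_force: [-1.1, 1.7, 4.5]
finger_gap: 0.198
gripper_force: 24.9
```

>>> {"fn": "servo_tool", "kwargs": {
  "slide": [
    [0.0494,0.0078,0],
    [0.094,0.0306,0],
    [0.1294,0.066,0],
    [0.1522,0.1106,0],
    [0.16,0.16,0]
  ],
  "rot": [
    [0,0,0],
    [0,0,0],
    [0,0,0],
    [0,0,0],
    [0,0,0]
  ]
}}

```text
time: 46.9
tool_pos: [0.616, -0.2505, 0.112]
ee_rot: [-3.14, 0.0, -0.079]
wrist_force: [-3.7, 2.6, 8.4]
finger_gap: 0.197
gripper_force: 25.1
```

>>> {"fn": "servo_tool", "kwargs": {
  "slide": [
    [-0.0078,0.0494,0],
    [-0.0306,0.094,0],
    [-0.066,0.1294,0],
    [-0.1106,0.1522,0],
    [-0.16,0.16,0]
  ],
  "rot": [
    [0,0,0],
    [0,0,0],
    [0,0,0],
    [0,0,0],
    [0,0,0]
  ]
}}

```text
time: 47.4
tool_pos: [0.5738, -0.2857, 0.1121]
ee_rot: [-3.137, -0.003, -0.079]
wrist_force: [1.1, 5.2, 3.7]
finger_gap: 0.202
gripper_force: 24.8
```

>>> {"fn": "servo_tool", "kwargs": {
  "slide": [
    [-0.0494,-0.0078,0],
    [-0.094,-0.0306,0],
    [-0.1294,-0.066,0],
    [-0.1522,-0.1106,0],
    [-0.16,-0.16,0]
  ],
  "rot": [
    [0,0,0],
    [0,0,0],
    [0,0,0],
    [0,0,0],
    [0,0,0]
  ]
}}

```text
time: 47.9
tool_pos: [0.5361, -0.2453, 0.1121]
ee_rot: [3.141, -0.001, -0.08]
wrist_force: [2.3, -1.7, 4.3]
finger_gap: 0.198
gripper_force: 24.9
```

>>> {"fn": "servo_tool", "kwargs": {
  "slide": [
    [0.0078,-0.0494,0],
    [0.0306,-0.094,0],
    [0.066,-0.1294,0],
    [0.1106,-0.1522,0],
    [0.16,-0.16,0]
  ],
  "rot": [
    [0,0,0],
    [0,0,0],
    [0,0,0],
    [0,0,0],
    [0,0,0]
  ]
}}

```text
time: 48.4
tool_pos: [0.5786, -0.2055, 0.112]
ee_rot: [-3.14, 0.002, -0.078]
wrist_force: [-1.3, 0.0, 7.7]
finger_gap: 0.194
gripper_force: 25.1
```

>>> {"fn": "servo_tool", "kwargs": {
  "slide": [
    [0.0494,0.0078,0],
    [0.094,0.0306,0],
    [0.1294,0.066,0],
    [0.1522,0.1106,0],
    [0.16,0.16,0]
  ],
  "rot": [
    [0,0,0],
    [0,0,0],
    [0,0,0],
    [0,0,0],
    [0,0,0]
  ]
}}

```text
time: 48.9
tool_pos: [0.6161, -0.2493, 0.112]
ee_rot: [-3.139, 0.001, -0.078]
wrist_force: [-3.9, 2.5, 8.7]
finger_gap: 0.196
gripper_force: 25.2
```

>>> {"fn": "servo_tool", "kwargs": {
  "slide": [
    [-0.0078,0.0494,0],
    [-0.0306,0.094,0],
    [-0.066,0.1294,0],
    [-0.1106,0.1522,0],
    [-0.16,0.16,0]
  ],
  "rot": [
    [0,0,0],
    [0,0,0],
    [0,0,0],
    [0,0,0],
    [0,0,0]
  ]
}}

```text
time: 49.4
tool_pos: [0.5736, -0.2856, 0.1121]
ee_rot: [-3.138, -0.002, -0.079]
wrist_force: [1.5, 5.2, 6.4]
finger_gap: 0.198
gripper_force: 25.0
```

>>> {"fn": "servo_tool", "kwargs": {
  "slide": [
    [-0.0494,-0.0078,0],
    [-0.094,-0.0306,0],
    [-0.1294,-0.066,0],
    [-0.1522,-0.1106,0],
    [-0.16,-0.164,0]
  ],
  "rot": [
    [0,0,0],
    [0,0,0],
    [0,0,0],
    [0,0,0],
    [0,0,0]
  ]
}}

```text
time: 49.9
tool_pos: [0.5361, -0.2438, 0.1121]
ee_rot: [3.141, -0.001, -0.08]
wrist_force: [2.9, -1.3, 4.6]
finger_gap: 0.198
gripper_force: 25.0
```

>>> {"fn": "servo_tool", "kwargs": {
  "slide": [
    [0,0,0],
    [0,0,0],
    [0,0,0],
    [0,0,0]
  ],
  "rot": [
    [0,0,0],
    [0,0,0],
    [0,0,0],
    [0,0,0]
  ]
}}

```text
time: 50.3
tool_pos: [0.5362, -0.2431, 0.112]
ee_rot: [-3.141, 0.0, -0.079]
wrist_force: [0.5, 1.0, 8.7]
finger_gap: 0.193
gripper_force: 25.3
```

>>> {"fn": "servo_tool", "kwargs": {
  "slide": [
    [0,0,0],
    [0,0,0],
    [0,0,0],
    [0,0,-0.05],
    [0,0,-0.15]
  ],
  "rot": [
    [0,0,0],
    [0,0,0],
    [0,0,0],
    [0,0,0],
    [0,0,0]
  ],
  "grip": 60
}}

```text
time: 50.8
tool_pos: [0.5343, -0.2436, 0.1482]
ee_rot: [-3.139, 0.004, -0.079]
wrist_force: [-0.6, -0.5, 0.7]
finger_gap: 0.765
gripper_force: 0.0
```

>>> {"fn": "servo_tool", "kwargs": {
  "slide": [
    [0,0,-0.15],
    [0,0,-0.25],
    [0,0,-0.3],
    [0,0,-0.3]
  ],
  "rot": [
    [0,0,0],
    [0,0,0],
    [0,0,0],
    [0,0,0]
  ]
}}

```text
time: 51.2
tool_pos: [0.5368, -0.2443, 0.226]
ee_rot: [3.141, -0.003, -0.08]
wrist_force: [-0.2, -1.2, -0.7]
finger_gap: 0.762
gripper_force: 0.0
```

```bash
python3 - <<'E'
from h import *
s=arm.snapshot("top")
t2=cv2.resize(cv2.imread("pics/t2.png"),(225,80),interpolation=cv2.INTER_AREA)
cur=np.ascontiguousarray(s["frame"][165:245,140:365,::-1])
up=lambda i:cv2.resize(i,None,fx=6,fy=6,interpolation=3)
# window interior with the empty nest; full-window difference and template shift
def sh(x0,x1,y0,y1,p=4):
    r=cv2.matchTemplate(up(cur[y0-p:y1+p,x0-p:x1+p]),up(t2[y0:y1,x0:x1]),cv2.TM_CCOEFF_NORMED);m=cv2.minMaxLoc(r);return round(m[1],3),(np.array(m[3])/6-p).round(2)
print("nest",sh(136,168,34,60),"window",sh(132,174,24,63),"cap",sh(200,221,52,76),"tray tin",sh(33,54,54,76))
d=cv2.absdiff(cur,t2).max(2); print(np.argwhere(d>60)[:, ::-1].min(0) if (d>60).any() else None,(d[28:62,134:172]>40).sum())
o=arm.get_obs();print(o['tool_pos'],o['ee_rot'],o["joints"])
# cap handle: bright bar
print(lenses(s))
f=s["frame"][205:258,335:385]; g=f.min(2); print("bar mask");M=((f.max(2).astype(int)-f.min(2)<30)&(g>110)).astype(np.uint8)
for r in M: print(''.join('#' if x else '.' for x in r))
E
```

```text
nest (0.987, array([0., 0.])) window (0.994, array([0., 0.])) cap (0.992, array([0., 0.])) tray tin (0.937, array([0., 0.]))
[14  6] 0
[ 0.5357898  -0.24417889  0.22432134] [-3.14130628e+00 -4.35980697e-04 -7.99139041e-02] [ 0.78207679  0.61708504 -0.6475012   1.69046408  0.43293881  0.98124969
 -1.67268637]
[([0.4242, 0.2581, 0.017], 9.1)]
bar mask
.....###..........................................
.....#####........................................
.....#############................................
.....##############...............................
.....###############..............................
.....#################...###......................
.....###########################..................
..................................................
..................................................
..................................................
..................................................
..................................................
..................................................
..................................................
........................###.......
[... 1254 characters left out ...]
............##....................###
##.............................................###
##.............................................###
##.............................................###
##.............................................###
##.............................................###
##..............................................##
##..............................................##
###............................................###
###...........................................####
####...........................##########.....####
############################..####################
##################################################
##################################################
```

All three lenses are inside and the nest in the window is empty. Moving to the cap handle.

```bash
python3 - <<'E'
from h import *
print(plan([.4283,-.258,.12],-.01))
E
```

```text
([-0.424, 0.09, 0.417], [-0.0, -0.0, -0.045])
```

>>> {"fn": "servo_tool", "kwargs": {
  "slide": [
    [-0.12,0.03,0.02],
    [-0.26,0.06,0.1],
    [-0.38,0.09,0.22],
    [-0.424,0.09,0.34],
    [-0.424,0.09,0.417]
  ],
  "rot": [
    [0,0,-0.02],
    [0,0,-0.045],
    [0,0,-0.045],
    [0,0,-0.045],
    [0,0,-0.045]
  ]
}}

```text
time: 51.75
tool_pos: [0.4234, -0.2576, 0.1166]
ee_rot: [-3.138, 0.007, -0.011]
wrist_force: [0.4, 0.5, 0.9]
finger_gap: 0.761
gripper_force: 0.0
```

>>> {"fn": "servo_tool", "kwargs": {
  "slide": [
    [0,0,0],
    [0,0,0],
    [0,0,0],
    [0,0,0]
  ],
  "rot": [
    [0,0,0],
    [0,0,0],
    [0,0,0],
    [0,0,0]
  ]
}}

```text
time: 52.15
tool_pos: [0.4293, -0.258, 0.1206]
ee_rot: [-3.141, -0.002, -0.009]
wrist_force: [0.0, -0.2, -0.4]
finger_gap: 0.767
gripper_force: 0.0
```

```bash
python3 - <<'E'
from h import *
o=arm.get_obs();print(o['tool_pos'],o['ee_rot'],o["joints"],plan([.4283,-.258,.052],-.01))
E
```

```text
[ 0.42933077 -0.25800651  0.12058306] [-3.14146246e+00 -1.65817032e-03 -8.68682940e-03] [ 0.87121275  0.64587206 -0.57589296  2.02319644  0.58257855  0.63664226
 -1.67330536] ([-0.005, 0.0, 0.274], [-0.0, -0.001, 0.001])
```

>>> {"fn": "servo_tool", "kwargs": {
  "slide": [
    [-0.004,0,0.08],
    [-0.004,0,0.16],
    [-0.004,0,0.22],
    [-0.004,0,0.26],
    [-0.004,0,0.272]
  ],
  "rot": [
    [0,0,0],
    [0,0,0],
    [0,0,0],
    [0,0,0],
    [0,0,0]
  ]
}}

```text
time: 52.65
tool_pos: [0.4275, -0.2578, 0.0514]
ee_rot: [-3.141, 0.0, -0.009]
wrist_force: [1.3, -0.4, 0.6]
finger_gap: 0.766
gripper_force: 0.0
```

>>> {"fn": "servo_tool", "kwargs": {
  "slide": [
    [0,0,0],
    [0,0,0],
    [0,0,0],
    [0,0,0],
    [0,0,0]
  ],
  "rot": [
    [0,0,0],
    [0,0,0],
    [0,0,0],
    [0,0,0],
    [0,0,0]
  ],
  "grip": 255,
  "grip_force": 50
}}

```text
time: 53.15
tool_pos: [0.428, -0.2582, 0.0525]
ee_rot: [3.142, -0.001, -0.009]
wrist_force: [-0.4, -0.5, 6.6]
finger_gap: 0.149
gripper_force: 50.6
```

>>> {"fn": "servo_tool", "kwargs": {
  "slide": [
    [0,0,0],
    [0,0,0],
    [0,0,0],
    [0,0,0],
    [0,0,0]
  ],
  "rot": [
    [0,0,0],
    [0,0,0],
    [0,0,0],
    [0,0,0],
    [0,0,0]
  ]
}}

```text
time: 53.65
tool_pos: [0.428, -0.2581, 0.0526]
ee_rot: [3.142, -0.001, -0.009]
wrist_force: [-0.1, -0.3, 6.1]
finger_gap: 0.152
gripper_force: 50.6
```

The cap handle is gripped. Lifting.

>>> {"fn": "servo_tool", "kwargs": {
  "slide": [
    [0,0,-0.1],
    [0,0,-0.25],
    [0,0,-0.4],
    [0,0,-0.52],
    [0,0,-0.6]
  ],
  "rot": [
    [0,0,0],
    [0,0,0],
    [0,0,0],
    [0,0,0],
    [0,0,0]
  ]
}}

```text
time: 54.15
tool_pos: [0.4279, -0.2581, 0.2039]
ee_rot: [3.141, -0.002, -0.009]
wrist_force: [-0.0, -0.5, -1.9]
finger_gap: 0.146
gripper_force: 49.7
```

>>> {"fn": "servo_tool", "kwargs": {
  "slide": [
    [0.02,-0.06,0],
    [0.06,-0.2,0],
    [0.11,-0.38,0],
    [0.16,-0.56,0],
    [0.19,-0.7,0]
  ],
  "rot": [
    [0,0,0.01],
    [0,0,0.02],
    [0,0,0.03],
    [0,0,0.045],
    [0,0,0.045]
  ]
}}

```text
time: 54.65
tool_pos: [0.477, -0.0805, 0.2021]
ee_rot: [-3.14, -0.001, -0.079]
wrist_force: [-0.2, 0.7, -0.6]
finger_gap: 0.15
gripper_force: 49.6
```

>>> {"fn": "servo_tool", "kwargs": {
  "slide": [
    [0,0,0],
    [0,0,0],
    [0,0,0],
    [0,0,0]
  ],
  "rot": [
    [0,0,0],
    [0,0,0],
    [0,0,0],
    [0,0,0]
  ]
}}

```text
time: 55.05
tool_pos: [0.476, -0.085, 0.2017]
ee_rot: [-3.141, 0.001, -0.082]
wrist_force: [-0.6, 0.0, -1.6]
finger_gap: 0.152
gripper_force: 49.6
```

```bash
python3 - <<'E'
from h import *
o=arm.get_obs();print(o['tool_pos'],o['ee_rot'],o["finger_gap"],o["wrist_force"],o["ft_torque"],plan([.4802,-.0620,.172],-.079))
E
```

```text
[ 0.47600003 -0.0849859   0.20170018] [-3.14141836e+00  7.16654755e-04 -8.23708136e-02] 0.1519887908718914 [-0.63302472  0.04851671 -1.59489918] [0.01019204 0.02582467 0.03659522] ([0.009, -0.093, 0.119], [-0.0, 0.0, -0.002])
```

>>> {"fn": "servo_tool", "kwargs": {
  "slide": [
    [0.004,-0.03,0.02],
    [0.009,-0.07,0.05],
    [0.009,-0.093,0.08],
    [0.009,-0.093,0.11],
    [0.009,-0.093,0.119]
  ],
  "rot": [
    [0,0,0],
    [0,0,0],
    [0,0,0],
    [0,0,0],
    [0,0,0]
  ]
}}

```text
time: 55.55
tool_pos: [0.4799, -0.0606, 0.1711]
ee_rot: [-3.141, 0.002, -0.08]
wrist_force: [-0.5, -0.3, -1.1]
finger_gap: 0.154
gripper_force: 49.7
```

>>> {"fn": "servo_tool", "kwargs": {
  "slide": [
    [0,0,0],
    [0,0,0],
    [0,0,0],
    [0,0,0]
  ],
  "rot": [
    [0,0,0],
    [0,0,0],
    [0,0,0],
    [0,0,0]
  ]
}}

```text
time: 55.95
tool_pos: [0.4808, -0.0606, 0.1725]
ee_rot: [-3.141, -0.001, -0.08]
wrist_force: [0.5, -0.1, -1.7]
finger_gap: 0.155
gripper_force: 49.7
```

```bash
python3 - <<'E'
from h import *
o=arm.get_obs();print(o['tool_pos'],o['ee_rot'],o["finger_gap"],o["wrist_force"],plan([.4802,-.0620,.150],-.079))
E
```

```text
[ 0.48081826 -0.06055335  0.1724521 ] [-3.14085903e+00 -6.13755968e-04 -8.00443045e-02] 0.15457483991231946 [ 0.54012728 -0.12183502 -1.69732982] ([-0.002, 0.006, 0.09], [-0.0, -0.0, -0.001])
```

>>> {"fn": "servo_tool", "kwargs": {
  "slide": [
    [-0.002,0.006,0.03],
    [-0.002,0.006,0.06],
    [-0.002,0.006,0.09],
    [-0.002,0.006,0.11],
    [-0.002,0.006,0.12]
  ],
  "rot": [
    [0,0,0],
    [0,0,0],
    [0,0,0],
    [0,0,0],
    [0,0,0]
  ]
}}

```text
time: 56.45
tool_pos: [0.4796, -0.0617, 0.1414]
ee_rot: [-3.141, 0.001, -0.079]
wrist_force: [-0.4, -0.6, -0.5]
finger_gap: 0.152
gripper_force: 49.7
```

```bash
python3 - <<'E'
from h import *
o=arm.get_obs();print(o['tool_pos'],o['ee_rot'],o["finger_gap"],o["wrist_force"],plan([.4802,-.0620,.1160],-.079))
E
```

```text
[ 0.47962219 -0.0616618   0.14137441] [-3.14064497e+00  1.19392005e-03 -7.92553391e-02] 0.1521009254791961 [-0.42762711 -0.57240972 -0.54873   ] ([0.003, 0.001, 0.101], [-0.001, 0.001, -0.0])
```

>>> {"fn": "servo_tool", "kwargs": {
  "slide": [
    [0,0,0.025],
    [0,0,0.05],
    [0,0,0.07],
    [0,0,0.085],
    [0,0,0.095]
  ],
  "rot": [
    [0,0,0],
    [0,0,0],
    [0,0,0],
    [0,0,0],
    [0,0,0]
  ]
}}

```text
time: 56.95
tool_pos: [0.4799, -0.0617, 0.1181]
ee_rot: [-3.141, 0.0, -0.08]
wrist_force: [-0.8, -1.2, -1.6]
finger_gap: 0.149
gripper_force: 49.7
```

>>> {"fn": "servo_tool", "kwargs": {
  "slide": [
    [0,0,0.002],
    [0,0,0.004],
    [0,0,0.006],
    [0,0,0.006],
    [0,0,0.006]
  ],
  "rot": [
    [0,0,0],
    [0,0,0],
    [0,0,0],
    [0,0,0],
    [0,0,0]
  ]
}}

```text
time: 57.45
tool_pos: [0.4801, -0.0618, 0.1171]
ee_rot: [-3.141, -0.0, -0.08]
wrist_force: [0.4, 0.4, -0.5]
finger_gap: 0.15
gripper_force: 49.7
```

>>> {"fn": "servo_tool", "kwargs": {
  "slide": [
    [0,0,0.003],
    [0,0,0.006],
    [0,0,0.008],
    [0,0,0.008],
    [0,0,0.008]
  ],
  "rot": [
    [0,0,0],
    [0,0,0],
    [0,0,0],
    [0,0,0],
    [0,0,0]
  ]
}}

```text
time: 57.95
tool_pos: [0.4801, -0.0618, 0.1156]
ee_rot: [-3.141, -0.001, -0.08]
wrist_force: [-2.4, -0.1, 6.1]
finger_gap: 0.149
gripper_force: 50.7
```

>>> {"fn": "servo_tool", "kwargs": {
  "slide": [
    [0,0,0],
    [0,0,0],
    [0,0,0],
    [0,0,0],
    [0,0,0]
  ],
  "rot": [
    [0,0,0],
    [0,0,0],
    [0,0,0],
    [0,0,0],
    [0,0,0]
  ],
  "grip": 150
}}

```text
time: 58.45
tool_pos: [0.48, -0.0618, 0.1149]
ee_rot: [-3.141, 0.0, -0.08]
wrist_force: [-0.2, 0.6, 0.7]
finger_gap: 0.413
gripper_force: 0.0
```

>>> {"fn": "servo_tool", "kwargs": {
  "slide": [
    [0,0,-0.1],
    [0,0,-0.25],
    [0,0,-0.4],
    [0,0,-0.5],
    [0,0,-0.5]
  ],
  "rot": [
    [0,0,0],
    [0,0,0],
    [0,0,0],
    [0,0,0],
    [0,0,0]
  ]
}}

```text
time: 58.95
tool_pos: [0.4823, -0.0617, 0.2431]
ee_rot: [-3.141, -0.007, -0.08]
wrist_force: [-0.0, -0.5, -0.0]
finger_gap: 0.411
gripper_force: 0.0
```

>>> {"fn": "servo_tool", "kwargs": {
  "slide": [
    [0,0,0],
    [0,0,0],
    [0,0,0]
  ],
  "rot": [
    [0,0,0],
    [0,0,0],
    [0,0,0]
  ]
}}

```text
time: 59.25
tool_pos: [0.4792, -0.0619, 0.2388]
ee_rot: [-3.141, 0.002, -0.079]
wrist_force: [-0.4, 0.1, -0.7]
finger_gap: 0.412
gripper_force: 0.0
```

```bash
python3 - <<'E'
from h import *
o=arm.get_obs();print(o['tool_pos'],o['ee_rot'],o["joints"],o["finger_gap"],o["wrist_force"])
# timer: expected axis from the crop, in cabinet frame
s=arm.snapshot("top");c=lambda u,v:((u+.5)/5-.5+245,(v+.5)/5-.5+135)
print("disc/base z.14",at(s,c(320,127),.14),"bar ends z.179",at(s,c(335,78),.179),at(s,c(308,152),.179))
s2=arm.snapshot("side");c2=lambda u,v:((u+.5)/6-.5+185,(v+.5)/6-.5+145)
print("side bar top",at(s2,c2(243,90),.179),"disc",at(s2,c2(246,168),.14))
E
```

```text
[ 0.47921911 -0.06187606  0.23882035] [-3.14054801e+00  2.33336734e-03 -7.94404570e-02] [ 0.57000352  0.45653069 -0.70536744  1.94475939  0.37879915  0.87757497
 -1.98252175] 0.4115424319437432 [-0.4343393   0.13465961 -0.71732013]
disc/base z.14 [ 0.61476156 -0.10412668  0.14      ] bar ends z.179 [ 0.63235384 -0.10812753  0.179     ] [ 0.59184157 -0.09417687  0.179     ]
side bar top [ 0.6125097  -0.10158706  0.179     ] disc [ 0.6097291  -0.09465374  0.14      ]
```

The cap reached its expected height (contact at 0.1156). Joint 7 would run out of range on the timer turn, so I'll rotate the tool a half turn first.

>>> {"fn": "servo_tool", "kwargs": {
  "slide": [
    [0,0,0],
    [0,0,0],
    [0,0,0],
    [0,0,0],
    [0,0,0]
  ],
  "rot": [
    [0,0,-0.09],
    [0,0,-0.18],
    [0,0,-0.27],
    [0,0,-0.36],
    [0,0,-0.46]
  ]
}}

```text
time: 59.85
tool_pos: [0.4798, -0.0618, 0.2395]
ee_rot: [-3.14, -0.0, 0.642]
wrist_force: [0.2, 0.1, -0.0]
finger_gap: 0.413
gripper_force: 0.0
```

>>> {"fn": "servo_tool", "kwargs": {
  "slide": [
    [0,0,0],
    [0,0,0],
    [0,0,0],
    [0,0,0],
    [0,0,0]
  ],
  "rot": [
    [0,0,-0.09],
    [0,0,-0.18],
    [0,0,-0.27],
    [0,0,-0.36],
    [0,0,-0.46]
  ]
}}

```text
time: 60.35
tool_pos: [0.4798, -0.0618, 0.2395]
ee_rot: [-3.141, -0.001, 1.357]
wrist_force: [-0.2, 0.5, -0.1]
finger_gap: 0.411
gripper_force: 0.0
```

>>> {"fn": "servo_tool", "kwargs": {
  "slide": [
    [0,0,0],
    [0,0,0],
    [0,0,0],
    [0,0,0],
    [0,0,0]
  ],
  "rot": [
    [0,0,-0.09],
    [0,0,-0.18],
    [0,0,-0.27],
    [0,0,-0.36],
    [0,0,-0.46]
  ]
}}

```text
time: 60.85
tool_pos: [0.4798, -0.0619, 0.2393]
ee_rot: [-3.141, -0.002, 2.073]
wrist_force: [-0.9, 0.5, 1.0]
finger_gap: 0.413
gripper_force: 0.0
```

>>> {"fn": "servo_tool", "kwargs": {
  "slide": [
    [0,0,0],
    [0,0,0],
    [0,0,0],
    [0,0,0],
    [0,0,0]
  ],
  "rot": [
    [0,0,-0.09],
    [0,0,-0.18],
    [0,0,-0.27],
    [0,0,-0.36],
    [0,0,-0.46]
  ]
}}

```text
time: 61.35
tool_pos: [0.4798, -0.0618, 0.2394]
ee_rot: [3.141, -0.001, 2.788]
wrist_force: [-0.8, 0.2, 0.7]
finger_gap: 0.41
gripper_force: 0.0
```

```bash
python3 - <<'E'
from h import *
o=arm.get_obs();print(o['tool_pos'],o['ee_rot'],o["joints"],plan([.6132,-.1022,.215],np.pi-.33))
E
```

```text
[ 0.47982124 -0.06184069  0.239406  ] [ 3.14066943e+00 -1.18611761e-03  2.78843639e+00] [ 0.84815721  0.65262649 -1.22724779  1.93755746  0.70603226  1.0746779
  0.53225048] ([-0.557, 0.033, 0.097], [0.001, -0.001, -0.015])
```

>>> {"fn": "servo_tool", "kwargs": {
  "slide": [
    [-0.11,0.007,0],
    [-0.22,0.014,0],
    [-0.34,0.02,0],
    [-0.45,0.03,0],
    [-0.557,0.033,0.03]
  ],
  "rot": [
    [0,0,0],
    [0,0,-0.015],
    [0,0,-0.015],
    [0,0,-0.015],
    [0,0,-0.015]
  ]
}}

```text
time: 61.85
tool_pos: [0.6148, -0.1031, 0.2323]
ee_rot: [3.14, 0.0, 2.806]
wrist_force: [0.2, 0.1, 0.2]
finger_gap: 0.411
gripper_force: 0.0
```

>>> {"fn": "servo_tool", "kwargs": {
  "slide": [
    [0,0,0],
    [0,0,0],
    [0,0,0]
  ],
  "rot": [
    [0,0,0],
    [0,0,0],
    [0,0,0]
  ]
}}

```text
time: 62.15
tool_pos: [0.6124, -0.1024, 0.2323]
ee_rot: [3.141, -0.001, 2.807]
wrist_force: [-0.7, -0.2, 0.6]
finger_gap: 0.414
gripper_force: 0.0
```

```bash
python3 - <<'E'
from h import *
o=arm.get_obs();print(o['tool_pos'],o['ee_rot'],o["joints"],plan([.6132,-.1022,.157],np.pi-.33))
s=arm.snapshot("top")
e=np.array([.4801,-.0618,.135]);d=np.array([np.cos(-.0795),np.sin(-.0795),0])
for t in (-.045,-.035,-.02,0,.02,.035,.045):
    u,v=proj(s,[e+t*d])[0]; print(t,s["frame"][int(round(v)),int(round(u))-6:int(round(u))+7].min(1))
E
```

```text
[ 0.6123513  -0.10241577  0.23225266] [ 3.14087330e+00 -1.29210194e-03  2.80720370e+00] [ 0.72125503  0.82553789 -1.13172687  1.58261847  0.77698203  1.24490248
  0.68695543] ([-0.003, 0.002, 0.301], [0.0, -0.001, -0.003])
-0.045 [64 62 62 61 62 62 62 63 59 60 62 62 62]
-0.035 [ 62  63  63  58 100 129 133 128  96  65  62  59  54]
-0.02 [ 62  63  59  91 137 151 148 127  84  59  62  62  62]
0 [ 61  62  62  55 107 146 151 140 110  72  61  62  62]
0.02 [ 61  61  59  67 116 146 145 127  90  62  60  60  61]
0.035 [ 59  58  53 100 140 146 136 111  72  48  46  46  44]
0.045 [62 60 60 61 60 60 60 59 59 58 59 59 60]
```

The cap handle appears exactly where it should. Descending on the timer.

>>> {"fn": "servo_tool", "kwargs": {
  "slide": [
    [-0.003,0.001,0.08],
    [-0.003,0.001,0.16],
    [-0.003,0.001,0.23],
    [-0.003,0.001,0.28],
    [-0.003,0.001,0.3]
  ],
  "rot": [
    [0,0,0],
    [0,0,0],
    [0,0,0],
    [0,0,0],
    [0,0,0]
  ]
}}

```text
time: 62.7
tool_pos: [0.6132, -0.1031, 0.1562]
ee_rot: [3.141, -0.002, 2.806]
wrist_force: [-0.5, 0.2, 0.4]
finger_gap: 0.415
gripper_force: 0.0
```

>>> {"fn": "servo_tool", "kwargs": {
  "slide": [
    [0,0,0],
    [0,0,0],
    [0,0,0],
    [0,0,0],
    [0,0,0]
  ],
  "rot": [
    [0,0,0],
    [0,0,0],
    [0,0,0],
    [0,0,0],
    [0,0,0]
  ],
  "grip": 255,
  "grip_force": 25
}}

```text
time: 63.2
tool_pos: [0.6141, -0.1033, 0.1578]
ee_rot: [3.141, 0.0, 2.806]
wrist_force: [-1.5, -1.8, -0.1]
finger_gap: 0.16
gripper_force: 28.5
```

>>> {"fn": "servo_tool", "kwargs": {
  "slide": [
    [0,0,0],
    [0,0,0],
    [0,0,0]
  ],
  "rot": [
    [0,0,0],
    [0,0,0],
    [0,0,0]
  ]
}}

```text
time: 63.5
tool_pos: [0.6141, -0.1033, 0.1578]
ee_rot: [3.141, 0.0, 2.806]
wrist_force: [-1.8, -1.1, 3.5]
finger_gap: 0.157
gripper_force: 28.8
```

```bash
python3 - <<'E'
from h import *
o=arm.get_obs();print(o['tool_pos'],o['ee_rot'],o["joints"],o["finger_gap"],o["wrist_force"],o["ft_torque"])
E
```

```text
[ 0.61411024 -0.10325996  0.15777465] [3.14118496e+00 1.77810218e-04 2.80569662e+00] [ 0.69669332  0.90440477 -1.06988349  1.65216081  0.86673477  1.12976705
  0.62021859] 0.15664746876815944 [-1.77672417 -1.05321913  3.50147288] [-0.28026169  0.35381126  0.01063665]
```

>>> {"fn": "servo_tool", "kwargs": {
  "slide": [
    [0,0,0],
    [0,0,0],
    [0,0,0],
    [0,0,0],
    [0,0,0]
  ],
  "rot": [
    [0,0,0.08],
    [0,0,0.16],
    [0,0,0.24],
    [0,0,0.32],
    [0,0,0.4]
  ]
}}

```text
time: 64.0
tool_pos: [0.614, -0.1035, 0.1578]
ee_rot: [3.141, 0.0, 2.172]
wrist_force: [-2.8, -1.6, 1.2]
finger_gap: 0.155
gripper_force: 28.8
```

>>> {"fn": "servo_tool", "kwargs": {
  "slide": [
    [0,0,0],
    [0,0,0],
    [0,0,0],
    [0,0,0],
    [0,0,0]
  ],
  "rot": [
    [0,0,0.06],
    [0,0,0.12],
    [0,0,0.18],
    [0,0,0.22],
    [0,0,0.26]
  ]
}}

```text
time: 64.5
tool_pos: [0.6139, -0.1035, 0.1578]
ee_rot: [-3.142, 0.0, 1.767]
wrist_force: [-3.0, -1.6, 2.7]
finger_gap: 0.157
gripper_force: 28.9
```

>>> {"fn": "servo_tool", "kwargs": {
  "slide": [
    [0,0,0],
    [0,0,0],
    [0,0,0]
  ],
  "rot": [
    [0,0,0],
    [0,0,0],
    [0,0,0]
  ]
}}

```text
time: 64.8
tool_pos: [0.614, -0.1035, 0.1578]
ee_rot: [-3.142, 0.0, 1.77]
wrist_force: [-2.9, -3.1, 5.4]
finger_gap: 0.156
gripper_force: 29.3
```

```bash
python3 - <<'E'
from h import *
o=arm.get_obs();print(o['tool_pos'],o['ee_rot'],o["joints"],o["finger_gap"],o["wrist_force"],o["ft_torque"])
E
```

```text
[ 0.61396369 -0.10353121  0.15775044] [-3.14157091e+00  3.32038236e-05  1.76992031e+00] [ 0.59702934  0.80635895 -0.83433974  1.65507959  0.68929451  0.99880164
 -0.27551898] 0.15615345898166252 [-2.85792219 -3.09793319  5.43386787] [-0.67068292  0.67856226  0.03434613]
```

>>> {"fn": "servo_tool", "kwargs": {
  "slide": [
    [0,0,0],
    [0,0,0],
    [0,0,0],
    [0,0,0]
  ],
  "rot": [
    [0,0,0.015],
    [0,0,0.03],
    [0,0,0.03],
    [0,0,0.03]
  ]
}}

```text
time: 65.2
tool_pos: [0.614, -0.1035, 0.1578]
ee_rot: [3.142, 0.001, 1.726]
wrist_force: [-3.4, -3.8, 5.8]
finger_gap: 0.159
gripper_force: 34.4
```

```bash
python3 -c "
from h import *
o=arm.get_obs();print(o['ee_rot'],o['ft_torque'],o['wrist_force'])"
```

```text
[3.14156965e+00 8.72882280e-04 1.72555978e+00] [-0.73926711  0.6600543   0.8003423 ] [-3.42362168 -3.77418726  5.7689356 ]
```

>>> {"fn": "servo_tool", "kwargs": {
  "slide": [
    [0,0,0],
    [0,0,0],
    [0,0,0],
    [0,0,0],
    [0,0,0]
  ],
  "rot": [
    [0,0,0],
    [0,0,0],
    [0,0,0],
    [0,0,0],
    [0,0,0]
  ],
  "grip": 120
}}

```text
time: 65.7
tool_pos: [0.6142, -0.1027, 0.1573]
ee_rot: [3.141, -0.001, 1.722]
wrist_force: [0.9, -0.2, 0.5]
finger_gap: 0.526
gripper_force: 0.0
```

>>> {"fn": "servo_tool", "kwargs": {
  "slide": [
    [0,0,-0.08],
    [0,0,-0.2],
    [0,0,-0.32],
    [0,0,-0.4],
    [0,0,-0.4]
  ],
  "rot": [
    [0,0,0],
    [0,0,0],
    [0,0,0],
    [0,0,0],
    [0,0,0]
  ]
}}

```text
time: 66.2
tool_pos: [0.6159, -0.1024, 0.2606]
ee_rot: [3.135, 0.0, 1.722]
wrist_force: [-0.5, -0.1, -0.1]
finger_gap: 0.526
gripper_force: 0.0
```

>>> {"fn": "servo_tool", "kwargs": {
  "slide": [
    [0,0,0],
    [0,0,0],
    [0,0,0],
    [0,0,0],
    [0,0,0]
  ],
  "rot": [
    [0,0,0],
    [0,0,0],
    [0,0,0],
    [0,0,0],
    [0,0,0]
  ]
}}

```text
time: 66.7
tool_pos: [0.6139, -0.1031, 0.2569]
ee_rot: [-3.141, -0.001, 1.722]
wrist_force: [-0.2, -1.1, 0.1]
finger_gap: 0.527
gripper_force: 0.0
```

```bash
python3 - <<'E'
from h import *
o=arm.get_obs();print(o['tool_pos'],o['wrist_force'])
s=arm.snapshot("top")
e=np.array([.4801,-.0618,.135]);d=np.array([np.cos(-.0795),np.sin(-.0795),0])
for t in (-.045,-.035,0,.035,.045):
    u,v=proj(s,[e+t*d])[0]; print(t,s["frame"][int(round(v)),int(round(u))-6:int(round(u))+7].min(1))
# lenses seen through the amber roof: brightness at the nests
q=[.5501,-.067,-.0785];ca,sa=np.cos(q[2]),np.sin(q[2])
f=cv2.GaussianBlur(s["frame"],(0,0),1)
for x,y in((0,.08),(0,-.08),(.0,.105),(0,-.105),(-.05,.1)):
    u,v=proj(s,[[q[0]+ca*x-sa*y,q[1]+sa*x+ca*y,.088]])[0]; print((x,y),f[int(round(v)),int(round(u))])
E
```

```text
[ 0.61385398 -0.10305182  0.25686337] [-0.24866002 -1.07500813  0.05194006]
-0.045 [64 62 61 61 61 62 62 62 59 59 61 61 62]
-0.035 [ 61  63  63  57 100 128 132 127  96  64  61  59  54]
0 [ 62  62  62  55 106 146 150 139 109  72  61  61  61]
0.035 [ 58  57  53 100 139 145 135 110  71  47  47  45  44]
0.045 [61 60 60 60 60 59 59 59 58 58 58 59 59]
(0, 0.08) [152 134 102]
(0, -0.08) [151 131 101]
(0.0, 0.105) [118  95  57]
(0, -0.105) [112  87  50]
(-0.05, 0.1) [128 103  63]
```

The timer stop was felt (0.8 N m), the cap is home, bright discs show at both side nests I checked, and the arm is clear. Handing in.

```bash
python3 -c "
from rig import arm
print(arm.sign_off())"
```

```text
the job is handed in; nothing more can be done
None
```

I loaded all three lenses and cranked each one in, set the cap home, turned the timer to its stop and handed the job in at about 67 s; the sign-off gave no verdict, and the third lens and the final state were checked from numbers only because my picture budget was used up.

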